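Pack the pick-up order and send the crate to the bay

TASK

Pack the pick-up order: with the stop blade up, put every finished cake carton (closed lid, carrying handle) upright on the floor of the crate on the roller track, none stacked. Then lower the stop blade with its lever, push the crate steadily along the rollers, without ramming it, until it is fully home against the buffers of the pick-up bay, and put the lever back so that the blade is fully up behind the crate. Leave the open, unfinished carton and everything else on the counter where it is.

Things in the scene. Friction and masses are not known exactly. Their poses are not given: they have to be found in the camera images.
- track: roller conveyor fixed to the counter, 620 mm long (y) x 250 wide (x); origin on the counter under its centre. Free steel rollers, tops 60 mm up. The crate runs between side rails (inner faces x = +-113 mm, tops 85 mm up, bay part 125). +y end: open packing end. -y end: pick-up bay, closed by an end plate 160 mm high with two rubber buffers, faces at y = -285 mm. The crate travels towards -y
- bay (a point): point in the bay on roller-top level, in the track's axes: where the underside centre of the crate (its origin) is when the crate stands against the rubber buffers. 168 mm from the track's origin towards -y
- blade_top (a point): centre of the top edge of the stop blade, a steel plate 140 mm wide (x) and 8 mm thick that stands between two rollers at y = -30 mm of the track. Raised it stands 35 mm above the rollers (95 mm above the counter) and the crate cannot pass; lowered it is 10 mm below the roller tops
- stop_lever (a joint): hand lever of the stop blade, outside the rail nearest the robot. 0: leans 0.6 rad to the packing end (+y of track), blade fully up; 1.2: leans 0.6 rad to the bay, blade fully down; in proportion between. Pivot in the track's frame: x -145, y -30, z 55 mm, axis along x. Stays where left: 2 N at the grip moves it; hard stop at each end
- lever_tip (a point): tip of that lever, 110 mm from its pivot; the top 34 mm is a round black grip 18 mm thick, below it a 10 mm rod
- crate: shallow open black plastic bakery crate, outside 215 mm (x) x 235 (y) x 75 high, walls and floor 5 mm; loose on the rollers, empty at the start, about 0.42 kg. Origin under the centre of its bottom; its axes run with the track's at the start. Six cartons fit upright, two along x by three along y, their length along x
- open_carton: unfinished carton, one of the bystanders: same 90 x 60 x 50 mm tray but with no lid and no handle, open at the top, a flap folded out; origin under its centre
- card_a: slate price card leaning on a small wooden foot, about 75 x 85 x 100 mm high, stands by itself; bystander, origin under its foot
- card_b: second price card, the same; bystander
- cake_server: cake server lying flat, 230 mm long along its x; bystander, origin at its middle on the counter
- tape_spool: white ribbon spool lying flat, 90 mm across, 42 mm high; bystander, origin under its centre
- carton1: finished cake-slice carton, brown card, closed lid: body 90 mm (x) x 60 (y) x 50 high; stiff carrying handle standing on top: 64 mm long (x), 12 thick (y), from the lid to 82 mm above the bottom, no open slot. About 85 g. Origin under the centre of its bottom, z up through the handle. Stands on the counter; four to six of the six are there, the others are None
- carton2: finished cake-slice carton, brown card, closed lid: body 90 mm (x) x 60 (y) x 50 high; stiff carrying handle standing on top: 64 mm long (x), 12 thick (y), from the lid to 82 mm above the bottom, no open slot. About 85 g. Origin under the centre of its bottom, z up through the handle. Stands on the counter; four to six of the six are there, the others are None
- carton3: finished cake-slice carton, brown card, closed lid: body 90 mm (x) x 60 (y) x 50 high; stiff carrying handle standing on top: 64 mm long (x), 12 thick (y), from the lid to 82 mm above the bottom, no open slot. About 85 g. Origin under the centre of its bottom, z up through the handle. Stands on the counter; four to six of the six are there, the others are None
- carton4: finished cake-slice carton, brown card, closed lid: body 90 mm (x) x 60 (y) x 50 high; stiff carrying handle standing on top: 64 mm long (x), 12 thick (y), from the lid to 82 mm above the bottom, no open slot. About 85 g. Origin under the centre of its bottom, z up through the handle. Stands on the counter; four to six of the six are there, the others are None
- carton5: finished cake-slice carton, brown card, closed lid: body 90 mm (x) x 60 (y) x 50 high; stiff carrying handle standing on top: 64 mm long (x), 12 thick (y), from the lid to 82 mm above the bottom, no open slot. About 85 g. Origin under the centre of its bottom, z up through the handle. Stands on the counter; four to six of the six are there, the others are None
- carton6: finished cake-slice carton, brown card, closed lid: body 90 mm (x) x 60 (y) x 50 high; stiff carrying handle standing on top: 64 mm long (x), 12 thick (y), from the lid to 82 mm above the bottom, no open slot. About 85 g. Origin under the centre of its bottom, z up through the handle. Stands on the counter; four to six of the six are there, the others are None
Not all that is in view belongs to the job. What is shaped like the carton2 but pink is not meant.

How it is judged:
By the outcome, as a careful person would: the job done as asked, in the order asked, and still so for the second after the job is handed in, with the robot touching nothing.
Of carton1, carton2, carton3, carton4, carton5, carton6 only 4 to 6 are there at a start; the rules pass over those that are not, and their reading is None.
At some moment in a run one of carton1, carton2, carton3, carton4, carton5, carton6 may be knocked a few centimetres aside while the robot is not near it.
Once in a run the grip may slacken for a moment while it holds something.
It also fails if it takes over 210 s, if anything falls off the work surface, if the arm or the gripper's body presses on something with over 40 N, if the wrist force passes 120 N, or if a joint passes its speed limit or range.

ROBOT

A 6-joint arm with a two-finger parallel gripper is mounted at the origin on the work surface. World frame = base frame: x ahead of the robot, y to its left, z up, the work surface at z = 0. Lengths are in m, angles in rad, forces in N, time in s.
With the tool pointing down it reaches from about 0.3 to 0.875 m from the base axis. Payload 6.4 kg.
Tool frame: the origin (TCP) lies on the centre line of the jaws, within the pads' length; the fingertips stand 8 mm ahead of it and the grasp point (between the pads) lies 11 mm behind it; z points along the fingers, y is the line along which they close (so a half turn about z gives the same grasp; the last joint's range is limited). The gripper opens to 85 mm and grips with 20 to 120 N. Pads are 22 mm wide; open, the fingers measure 114 mm over their backs; the gripper's body (76 mm by 85 mm) begins 54 mm behind the grasp point. The pads swing forward as they close: fully open they stand 13 mm farther back than shut.
Start: joints at [-1.386, 0.181, 1.607, -0, 1.354, -0.206], TCP at [0.219, -0.532, 0.239] pointing down, gripper open.
Joint ranges: [-2.99, 2.99], [-0.89, 2.07], [0.3, 2.58], [-1.14, 4.28], [0, 2.63], [-3.12, 3.12]. Speed limits (rad/s): [2.57, 2.57, 3.01, 3.14, 3.14, 3.14].

INTERFACE

Orientations are given as a unit quaternion [w, x, y, z].
In Python, from bench import ctrl gives the robot as it stands.
- The arm moves only by the shell command python3 -m handwheel 'ROWS' [OPENING]. ROWS is JSON, a list that holds one entry, the list of rows, each a list of 4 numbers: the shift along the tool's x, y, z each as a share of 20 cm, from -1 to 1, then the turn about the tool's z as a share of 1.5 rad, from -1 to 1. In form: [[[x, y, z, twist], ...]]. A call has 1 to 10 rows; each row is the pose to reach, as a shift and turn from the pose commanded when the call began, along the tool's axes at that moment; what a row does not reach only later rows make up. A row lasts 1/8 s, in which the tool goes at most 62.5 mm and 10.7 degrees, less where a joint would pass 70% of its speed; a pose out of reach is approached as far as the arm can. A call with a number of a shift or a turn outside -1 to 1 is refused whole. A call with a gripper value outside its range is refused whole. OPENING is the finger opening in mm, from 0 to 85.4, set as the call begins (- or left out, the last holds). The fingers move at their own pace and stop on an object; the grip force is fixed at half the most. Time passes only in rows, so rows that repeat a pose let the fingers close. It gives the time, the measured TCP pose, the force, the opening and the grip force at its end, in the units of the state.
- ctrl.get_obs(): the state, without advancing time (a new reading comes with each control period).
- ctrl.camera(name): name is "side" or "top" or "wrist"; returns a dict with "color" (480x640x3 uint8, red, green, blue), "range_z" (480x640 float32, m along the optical axis (not along the pixel's ray), 0 where there is no reading), "K" (3x3 intrinsics, pixels), "distortion" ([k1, k2, p1, p2, k3] as OpenCV has them; the pictures are not rectified), "pose" (4x4, takes a point from camera to world coordinates); the wrist camera has in their place "T_tool_cam" (4x4, takes a point from camera to tool coordinates, whose origin is the TCP and whose axes are the flange's). Camera axes: x right, y down, z forward; pixel columns grow to the right and rows downward; lengths in m; the calibration is good to about 2 mm. A picture is of the moment at which its call begins: read the wrist's pose just before it.
- ctrl.hand_in(): hands the job in; it is judged then, once.
The state is a dict: "time_s": time; "q": joint angles; "dq": joint speeds; "joint_efforts": joint torques, N m; "eef_pos": TCP position; "eef_rot": TCP orientation; "wrist_force": force on the tool from outside, world axes, zero at the start; "torque": the same for the moment, N m; "opening": opening from 0.0 (shut) to 1.0 (fully open); "grasp_force": force on a finger pad.
Only numpy, scipy, OpenCV 4.12 (cv2) and the standard library are available. Lean on these libraries where they do the work, as an engineer would, in place of code of your own. Each camera call takes 0.05 s, during which the arm holds its last target. There are 200 camera calls.

## Working session

There is one attempt and no reset: what is moved stays moved. The work goes in short steps, Python scripts to look and compute and a shell command to move; the robot and the scene stay as the last step left them, time stands still between calls to the robot, and variables do not carry over. Pictures are saved under pics/ and viewed, at most 14 in all, crops included, and the job is handed in when it is done.

```bash
ls; mkdir -p pics
cat > h.py <<'E'
import numpy as np, cv2
from bench import ctrl
from scipy.spatial.transform import Rotation as R
def snap(n,save=None):
    o=ctrl.get_obs(); c=ctrl.camera(n)
    if n=='wrist':
        T=np.eye(4);T[:3,3]=o['eef_pos'];q=o['eef_rot'];T[:3,:3]=R.from_quat([q[1],q[2],q[3],q[0]]).as_matrix()
        c['pose']=T@c['T_tool_cam']
    if save: cv2.imwrite('pics/'+save,c['color'][:,:,::-1])
    return c
def cloud(c):
    h,w=c['range_z'].shape
    u,v=np.meshgrid(np.arange(w),np.arange(h))
    p=cv2.undistortPoints(np.stack([u,v],-1).reshape(-1,1,2).astype(float),np.array(c['K']),np.array(c['distortion'])).reshape(h,w,2)
    z=c['range_z'][...,None]
    P=np.concatenate([p*z,z],-1)
    T=np.array(c['pose'])
    W=P@T[:3,:3].T+T[:3,3]
    W[c['range_z']==0]=np.nan
    return W
E
python3 - <<'E'
from h import *
import pickle
o=ctrl.get_obs();print(o)
for n in('top','side'):
    c=snap(n,n+'0.png');pickle.dump(c,open(n+'0.pkl','wb'))
    print(np.array(c['pose']).round(3))
E
```

```text
pics
{'time_s': 0.0, 'q': array([-1.38633643e+00,  1.81571033e-01,  1.60802362e+00, -1.00522761e-05,
        1.35381481e+00, -2.06313931e-01]), 'dq': array([ 0.00174233, -0.00033474, -0.0005726 ,  0.00207045,  0.00015237,
        0.00102729]), 'joint_efforts': array([-6.54406995e-04, -4.44873941e+01, -3.51337123e+01, -4.27032428e-04,
        8.91941978e-03,  5.74798278e-06]), 'eef_pos': array([ 0.21892191, -0.53109464,  0.23835974]), 'eef_rot': array([-9.08406087e-04,  9.80972009e-01,  1.94147089e-01,  5.01897006e-06]), 'wrist_force': array([-0.33614458, -0.41995169,  0.33880409]), 'torque': array([ 0.03083729, -0.01895988, -0.00601015]), 'grasp_force': 0.0, 'opening': 0.9989483674425491}
[[ 0.023 -0.995  0.099  0.276]
 [-1.    -0.024 -0.005 -0.051]
 [ 0.007 -0.099 -0.995  1.557]
 [ 0.     0.     0.     1.   ]]
[[-0.784 -0.38   0.491 -0.346]
 [-0.621  0.492 -0.61   0.906]
 [-0.01  -0.783 -0.622  1.084]
 [ 0.     0.     0.     1.   ]]
```

```bash
python3 -m handwheel --help 2>&1 | head -5
```

```text
invalid input: not JSON, or not a number
```

View pics/top0.png

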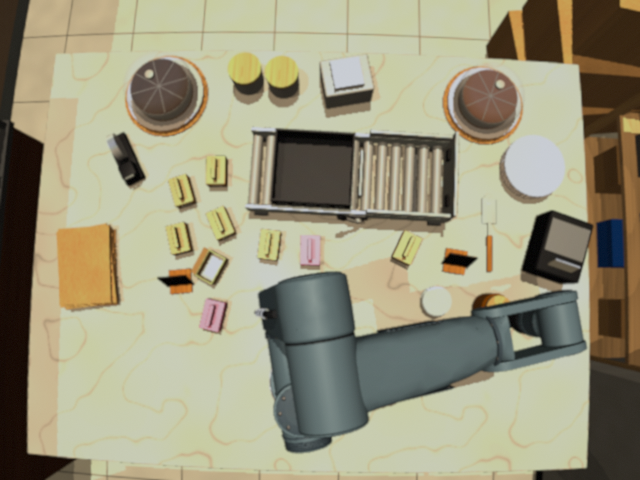

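View pics/side0.png

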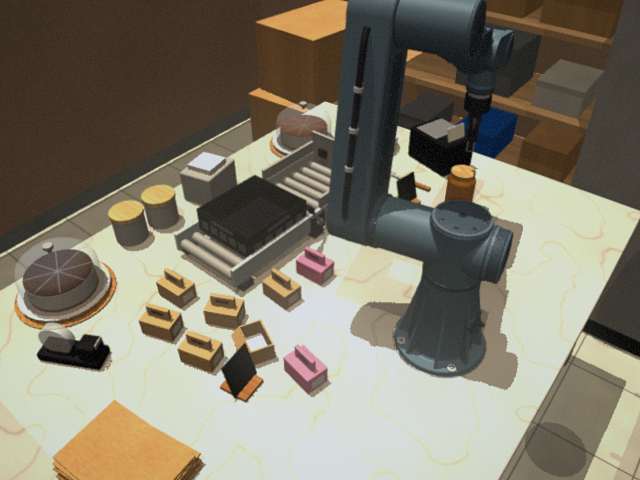

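The top view shows six brown cartons at about (181,191), (217,170), (221,222), (178,239), (270,245) and (408,248). The pink ones are at (311,250) and (213,315), the open carton is at (211,266), the crate is at about (314,168), and the lever is near (345,232). The side view confirms the same set.

```bash
cat >> h.py <<'E'
def cartons(c,seeds,r=0.062):
    W=cloud(c);out=[]
    for (u,v) in seeds:
        s=W[v-2:v+3,u-2:u+3].reshape(-1,3);ctr=np.nanmedian(s,0)[:2]
        for _ in range(4):
            d=np.linalg.norm(W[...,:2]-ctr,axis=-1)
            m=(d<r)&(W[...,2]>.036)&(W[...,2]<.1)
            P=W[m]; hd=P[P[:,2]>.066]; ld=P[P[:,2]>.042]
            ctr=np.array(cv2.minAreaRect(ld[:,:2].astype(np.float32))[0])
        rc=cv2.minAreaRect(ld[:,:2].astype(np.float32))
        b=cv2.boxPoints(rc);e1=b[1]-b[0];e2=b[2]-b[1];e=e1 if np.linalg.norm(e1)>np.linalg.norm(e2) else e2
        hc=hd[:,:2].mean(0);w,V=np.linalg.eigh(np.cov((hd[:,:2]-hc).T));ha=np.degrees(np.arctan2(V[1,1],V[0,1]))%180
        out.append((np.round(rc[0],4),np.round(sorted(rc[1]),3),round(np.degrees(np.arctan2(e[1],e[0]))%180,1),hc.round(4),round(ha,1),round(np.median(hd[:,2]),3),round(float(np.median(ld[:,2])),3)))
    return out
E
python3 - <<'E'
from h import *
import pickle
c=pickle.load(open('top0.pkl','rb'))
for o in cartons(c,[(181,191),(217,170),(221,222),(178,239),(270,245),(408,248),(311,250),(213,315)]):print(*o)
W=cloud(c)
for (u,v) in [(314,168),(276,130),(274,207),(350,135),(352,210),(360,170),(370,170),(435,170),(452,170),(250,130),(250,215),(456,132),(453,218),(340,233),(360,228),(211,266),(177,280),(460,260)]: print(u,v,np.nanmedian(W[v-1:v+2,u-1:u+2].reshape(-1,3),0).round(3))
big=cv2.resize(c['color'][115:275,235:475],None,fx=3.3,fy=3.3,interpolation=cv2.INTER_CUBIC)
cv2.imwrite('pics/crop.png',big[:,:,::-1])
E
```

```text
[0.5717 0.4029] [0.063 0.093] 20.1 [0.5692 0.4013] 19.1 0.08 0.051
[0.6354 0.296 ] [0.062 0.092] 179.4 [0.6353 0.2969] 2.2 0.081 0.051
[0.4742 0.2752] [0.062 0.092] 25.8 [0.4733 0.2738] 26.0 0.082 0.052
[0.4238 0.4042] [0.065 0.092] 15.6 [0.4235 0.4027] 15.1 0.081 0.052
[0.4109 0.1249] [0.061 0.09 ] 174.7 [0.4104 0.1242] 174.0 0.081 0.051
[ 0.4118 -0.2954] [0.061 0.091] 155.8 [ 0.4114 -0.2946] 155.4 0.082 0.051
[ 0.3976 -0.0007] [0.058 0.088] 1.5 [ 0.3977 -0.0019] 1.5 0.083 0.051
[0.1935 0.2879] [0.061 0.089] 167.5 [0.1959 0.2866] 170.8 0.082 0.052
314 168 [ 0.645 -0.008  0.064]
276 130 [0.742 0.104 0.133]
274 207 [0.519 0.107 0.086]
350 135 [ 0.732 -0.113  0.123]
352 210 [ 0.515 -0.125  0.082]
360 170 [ 0.635 -0.146  0.093]
370 170 [ 0.644 -0.179  0.057]
435 170 [ 0.651 -0.379  0.059]
452 170 [ 0.634 -0.414  0.131]
250 130 [ 0.78   0.203 -0.   ]
250 215 [0.505 0.19  0.001]
456 132 [ 0.741 -0.422  0.159]
453 218 [ 0.509 -0.447  0.   ]
340 233 [ 0.455 -0.093  0.002]
360 228 [ 0.473 -0.155 -0.   ]
211 266 [0.342 0.304 0.01 ]
177 280 [0.295 0.391 0.073]
460 260 [ 0.375 -0.453  0.064]
```

View pics/crop.png

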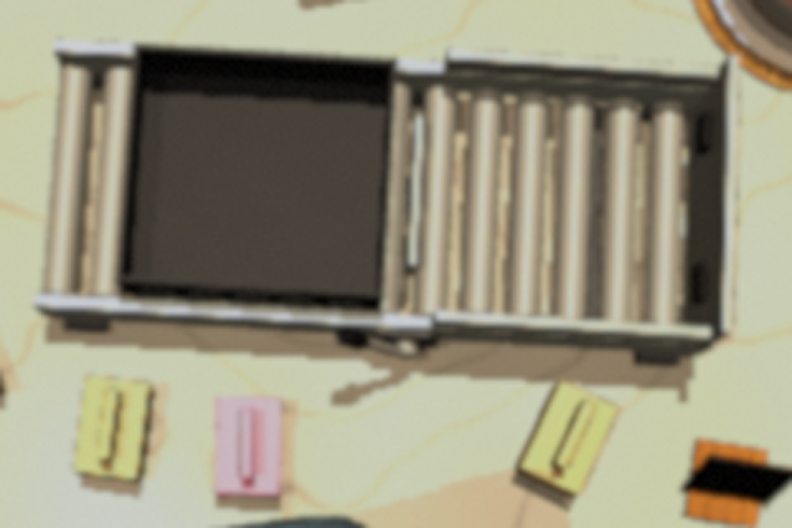

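The crop shows the blade up at crop (415,190). The lever's black grip is at (350,338), leaning towards the packing end, with its pivot at about (408,345).

Run:
```python
from h import *
import pickle
for n in('top','side'):
    c=pickle.load(open(n+'0.pkl','rb'));W=cloud(c)
    x,y,z=W[...,0],W[...,1],W[...,2]
    def rect(m,t):
        P=W[m][:,:2]
        lo=P; rc=cv2.minAreaRect(lo.astype(np.float32)); print(n,t,len(P),np.round(rc[0],4),np.round(rc[1],4),round(rc[2],2),np.median(W[m][:,2]).round(4))
    rect((z>.127)&(z<.142)&(y>-.129)&(y<.14)&(x>.5)&(x<.77),'crate rim')
    rect((z>.06)&(z<.072)&(y>-.10)&(y<.08)&(x>.56)&(x<.71),'crate floor')
    rect((z>.088)&(z<.1)&(y<-.135)&(y>-.165)&(x>.54)&(x<.73),'blade')
    rect((z>.15)&(z<.167)&(y<-.38)&(y>-.46)&(x>.5)&(x<.78),'endplate')
    rect((z>.115)&(z<.13)&(y<-.17)&(y>-.41)&(x>.48)&(x<.57),'bay near rail')
    rect((z>.078)&(z<.09)&(y>-.16)&(y<.2)&(x>.48)&(x<.55),'near rail')
    rect((z>.078)&(z<.09)&(y>.11)&(y<.22)&(x>.70)&(x<.8),'far rail')
    m=(z>.09)&(z<.16)&(x>.42)&(x<.49)&(y>-.2)&(y<0)
    P=W[m];print('lever',len(P),P[np.argsort(P[:,2])][::max(1,len(P)//8)].round(3))
```

```text
top crate rim 628 [ 0.634  -0.0054] [0.2358 0.2169] 87.63 0.1343
top crate floor 2654 [ 0.635 -0.01 ] [0.1798 0.1499] 89.96 0.0653
top blade 117 [ 0.628  -0.1476] [0.0086 0.1389] 87.76 0.0947
top endplate 329 [ 0.6208 -0.4182] [0.0135 0.2417] 88.09 0.1595
top bay near rail 313 [ 0.5061 -0.2957] [0.0591 0.2431] 10.92 0.1243
top near rail 557 [0.5179 0.017 ] [0.3518 0.0418] 83.66 0.0846
top far rail 102 [0.7579 0.1495] [0.0744 0.0155] 86.45 0.0847
lever 71 [[ 0.484 -0.125  0.091]
 [ 0.486 -0.119  0.101]
 [ 0.481 -0.109  0.11 ]
 [ 0.487 -0.106  0.129]
 [ 0.48  -0.097  0.133]
 [ 0.482 -0.097  0.141]
 [ 0.478 -0.085  0.147]
 [ 0.481 -0.088  0.149]
 [ 0.48  -0.082  0.152]]
side crate rim 707 [ 0.6352 -0.0055] [0.2419 0.2231] 88.39 0.1321
side crate floor 1072 [ 0.6534 -0.0241] [0.1128 0.1512] 0.35 0.0648
side blade 0 [0. 0.] [0. 0.] 0.0 nan
side endplate 77 [ 0.694  -0.4198] [0.0985 0.0229] 0.56 0.1567
side bay near rail 37 [ 0.5091 -0.1913] [0.0401 0.0158] 85.4 0.1226
side near rail 687 [0.5192 0.0199] [0.3545 0.0461] 83.81 0.0837
side far rail 107 [0.7512 0.1386] [0.0945 0.0489] 58.72 0.0839
lever 71 [[ 0.482 -0.118  0.09 ]
 [ 0.48  -0.112  0.102]
 [ 0.483 -0.11   0.113]
 [ 0.481 -0.099  0.124]
 [ 0.478 -0.1    0.131]
 [ 0.479 -0.083  0.137]
 [ 0.484 -0.077  0.142]
 [ 0.481 -0.091  0.146]
 [ 0.489 -0.087  0.148]]
  return _methods._mean(a, axis=axis, dtype=dtype,
  ret = ret.dtype.type(ret / rcount)
```

```bash
cat >> h.py <<'E'
YT=np.radians(-2.1); TY=np.array([-np.sin(YT),np.cos(YT)]); TX=np.array([np.cos(YT),np.sin(YT)])
def plan(wps,start=None):
    """wps: (label,x,y,z,yaw_deg or None). prints row (one waypoint per call) and rows needed"""
    o=ctrl.get_obs();q=o['eef_rot'];Rm=R.from_quat([q[1],q[2],q[3],q[0]]).as_matrix()
    p=np.array(o['eef_pos']);yaw=np.arctan2(Rm[1,0],Rm[0,0])
    for l,x,y,z,a in wps:
        t=np.array([x,y,z]);ya=yaw if a is None else np.radians(a)
        n=int(max(1,np.ceil(np.abs(t-p).max()/.199),np.ceil(abs(ya-yaw)/1.49)));dp=(t-p)/n;da=(ya-yaw)/n
        while True:
            c,s=np.cos(yaw),np.sin(yaw);r=np.array([dp[0]*c+dp[1]*s,dp[0]*s-dp[1]*c,-dp[2]])/.2
            if np.abs(r).max()<=1: break
            n+=1;dp=(t-p)/n;da=(ya-yaw)/n
        for i in range(n):
            c,s=np.cos(yaw),np.sin(yaw);r=np.array([dp[0]*c+dp[1]*s,dp[0]*s-dp[1]*c,-dp[2]])/.2
            print(l,i,[float(v) for v in np.r_[r,-da/1.5].round(3)],'rows>=',int(np.ceil(max(np.linalg.norm(dp)/.0625,abs(np.degrees(da))/10.7))))
            yaw+=da
        p=t
def handles(c):
    W=cloud(c);x,y,z=W[...,0],W[...,1],W[...,2];C=c['color'].astype(int)
    m=(z>.066)&(z<.1)&(x>.1)&((x<.48)|(y>.2))&(C[...,0]>110)&(C[...,2]<C[...,1]-15)
    n,L=cv2.connectedComponents(m.astype(np.uint8),connectivity=8)
    for i in range(1,n):
        P=W[L==i][:,:2]
        if len(P)<15: continue
        w,l=sorted(cv2.minAreaRect(P.astype(np.float32))[1])
        if l<.04 or l>.1: continue
        v,u=np.argwhere(L==i).mean(0).astype(int)
        try: o=cartons(c,[(u,v)])[0]
        except Exception as e: print('?',u,v);continue
        print((int(u),int(v)),*o)
def crate(c):
    W=cloud(c);x,y,z=W[...,0],W[...,1],W[...,2]
    m=(z>.127)&(z<.142)&(y>-.135)&(y<.18)&(x>.5)&(x<.77);P=W[m][:,:2].astype(np.float32);print('crate',cv2.minAreaRect(P),len(P))
E
python3 - <<'E'
from h import *
c=snap('top');handles(c);crate(c)
plan([('over',.4116,-.295,.18,-24.5),('down',.4116,-.295,.064,None)])
E
```

```text
(212, 167) [0.6357 0.2968] [0.063 0.091] 0.3 [0.6353 0.2969] 2.0 0.081 0.051
(177, 188) [0.5712 0.4028] [0.062 0.094] 17.3 [0.5696 0.4016] 18.8 0.081 0.051
(217, 220) [0.4748 0.2747] [0.062 0.093] 25.5 [0.4735 0.2738] 25.6 0.081 0.052
(174, 236) [0.4233 0.4031] [0.064 0.091] 14.1 [0.423  0.4024] 16.0 0.081 0.051
(267, 243) [0.4108 0.1252] [0.061 0.09 ] 174.5 [0.4103 0.1242] 174.7 0.082 0.051
(408, 246) [ 0.4119 -0.2956] [0.061 0.09 ] 155.9 [ 0.4115 -0.2947] 155.4 0.081 0.051
crate ((0.6340723037719727, -0.004877030849456787), (0.23618893325328827, 0.21702001988887787), 87.83084869384766) 635
over 0 [0.67, -0.363, 0.147, 0.273] rows>= 3
over 1 [0.471, -0.599, 0.147, 0.273] rows>= 3
down 0 [0.0, -0.0, 0.58, -0.0] rows>= 2
```

```bash
python3 -m handwheel '[[[0.67,-0.363,0.147,0.273],[0.67,-0.363,0.147,0.273],[0.67,-0.363,0.147,0.273],[0.67,-0.363,0.147,0.273]]]' 40
python3 -m handwheel '[[[0.471,-0.599,0.147,0.273],[0.471,-0.599,0.147,0.273],[0.471,-0.599,0.147,0.273],[0.471,-0.599,0.147,0.273],[0.471,-0.599,0.147,0.273],[0.471,-0.599,0.147,0.273]]]'
python3 - <<'E'
from h import *
plan([('adj',.4116,-.295,.18,-24.5),('down',.4116,-.295,.064,None)])
snap('wrist','w1.png')
E
```

```text
time_s: 0.65
eef_pos: [0.3163, -0.4112, 0.2091]
eef_rot: [-0.001, 1.0, -0.008, -0.0]
wrist_force: [0.1, -0.3, 0.5]
opening: 0.467
grasp_force: 0.0
time_s: 1.4
eef_pos: [0.4112, -0.297, 0.1809]
eef_rot: [0.0, 0.977, -0.213, 0.0]
wrist_force: [1.3, 0.4, -0.2]
opening: 0.465
grasp_force: 0.0
adj 0 [-0.002, -0.01, 0.004, -0.001] rows>= 1
down 0 [0.0, -0.0, 0.58, -0.0] rows>= 2
```

View pics/w1.png

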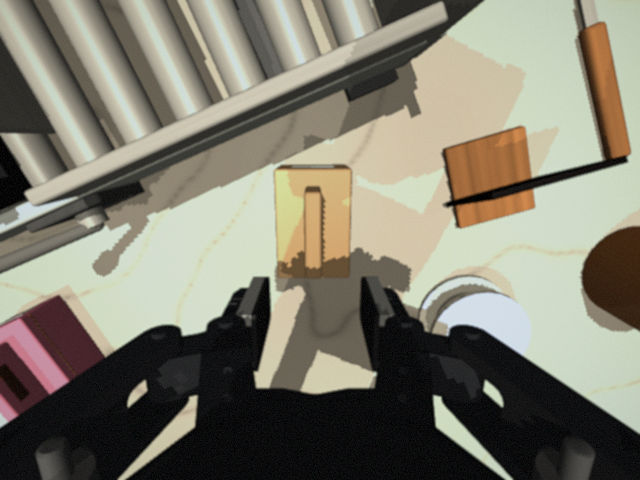

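The wrist view shows the carton handle at (313,232), centred between the jaws and aligned with them.

```bash
python3 -m handwheel '[[[0,-0.005,0.2,0],[0,-0.005,0.4,0],[0,-0.005,0.52,0],[0,-0.005,0.58,0],[0,-0.005,0.58,0],[0,-0.005,0.58,0]]]' 40
python3 -m handwheel '[[[0,0,0,0],[0,0,0,0],[0,0,0,0],[0,0,0,0]]]' 0
python3 -m handwheel '[[[0,0,-0.1,0],[0,0,-0.3,0],[0,0,-0.6,0],[0,0,-0.8,0],[0,0,-0.8,0]]]'
cat >> h.py <<'E'
CR=np.array([.634,-.0049])
SL={'A':(-.0505,-.073),'B':(.0505,-.073),'C':(-.0505,0),'D':(.0505,0),'E':(-.0505,.073),'F':(.0505,.073)}
def slot(k): a,b=SL[k];return CR+a*TX+b*TY
def place(k,zg=.064,dx=0,yaw=-2.1,zt=.24):
    x,y=slot(k)+dx*TX
    plan([('over',x,y,zt,yaw),('down',x,y,.065+zg+.0015,yaw),('up',x,y,zt,yaw)])
E
python3 - <<'E'
from h import *
place('A')
E
```

```text
time_s: 2.2
eef_pos: [0.4127, -0.2955, 0.0657]
eef_rot: [0.001, 0.977, -0.213, 0.001]
wrist_force: [0.2, -0.3, 1.1]
opening: 0.468
grasp_force: 0.0
time_s: 2.7
eef_pos: [0.4126, -0.2951, 0.0653]
eef_rot: [0.001, 0.977, -0.212, 0.001]
wrist_force: [-1.9, -0.3, 5.8]
opening: 0.134
grasp_force: 60.4
time_s: 3.32
eef_pos: [0.4136, -0.296, 0.2282]
eef_rot: [0.002, 0.977, -0.212, 0.003]
wrist_force: [-1.3, -0.9, -1.1]
opening: 0.127
grasp_force: 59.4
over 0 [0.152, -0.674, -0.03, -0.13] rows>= 3
over 1 [0.28, -0.632, -0.03, -0.13] rows>= 3
down 0 [0.0, -0.0, 0.547, 0.0] rows>= 2
up 0 [0.0, -0.0, -0.547, -0.0] rows>= 2
```

```bash
python3 -m handwheel '[[[0.08,-0.34,-0.015,-0.065],[0.152,-0.674,-0.03,-0.13],[0.152,-0.674,-0.03,-0.13],[0.152,-0.674,-0.03,-0.13],[0.152,-0.674,-0.03,-0.13]]]'
python3 -m handwheel '[[[0.14,-0.31,-0.015,-0.065],[0.28,-0.632,-0.03,-0.13],[0.28,-0.632,-0.03,-0.13],[0.28,-0.632,-0.03,-0.13],[0.28,-0.632,-0.03,-0.13],[0.28,-0.632,-0.03,-0.13]]]'
python3 - <<'E'
from h import *
c=snap('top');handles(c)
print(ctrl.get_obs()['opening'])
place('A',.0655)
E
```

```text
time_s: 3.95
eef_pos: [0.4948, -0.1853, 0.2296]
eef_rot: [-0.0, 0.993, -0.117, -0.001]
wrist_force: [-0.7, 0.4, -1.4]
opening: 0.127
grasp_force: 59.4
time_s: 4.7
eef_pos: [0.5788, -0.076, 0.2364]
eef_rot: [0.0, 1.0, -0.02, -0.0]
wrist_force: [-0.8, 0.1, -1.2]
opening: 0.124
grasp_force: 59.4
(189, 71) [0.9327 0.3928] [0.025 0.121] 20.6 [0.9127 0.3834] 14.2 0.09 0.083
(212, 167) [0.6355 0.2971] [0.061 0.091] 1.0 [0.6349 0.2967] 2.1 0.08 0.051
(177, 188) [0.5712 0.4037] [0.064 0.092] 19.4 [0.5692 0.4015] 18.7 0.08 0.051
(217, 220) [0.4736 0.275 ] [0.061 0.092] 25.6 [0.4729 0.2737] 26.4 0.082 0.052
(174, 236) [0.4234 0.4039] [0.065 0.092] 15.4 [0.4231 0.4023] 15.4 0.081 0.052
0.1286770223270605
over 0 [0.01, 0.001, -0.017, -0.002] rows>= 1
down 0 [0.0, -0.0, 0.54, -0.0] rows>= 2
up 0 [0.0, -0.0, -0.54, -0.0] rows>= 2
```

```bash
python3 -m handwheel '[[[0.01,0,0.15,0],[0.01,0,0.35,0],[0.01,0,0.45,0],[0.01,0,0.5,0],[0.01,0,0.523,0],[0.01,0,0.523,0],[0.01,0,0.523,0]]]'
python3 -m handwheel '[[[0,0,0,0],[0,0,0,0],[0,0,0,0]]]' 30
python3 -m handwheel '[[[0,0,-0.1,0],[0,0,-0.3,0],[0,0,-0.54,0],[0,0,-0.54,0],[0,0,-0.54,0]]]'
python3 - <<'E'
from h import *
c=snap('top');handles(c)
plan([('over',.6352,.2968,.22,1.5),('over',.6352,.2968,.066,1.5)])
print()
plan([('over',.4105,.1246,.2,-5.5),('over',.4105,.1246,.066,-5.5)])
E
```

```text
time_s: 5.62
eef_pos: [0.5821, -0.0748, 0.1329]
eef_rot: [0.0, 1.0, -0.019, 0.001]
wrist_force: [0.1, -0.7, -1.1]
opening: 0.131
grasp_force: 59.4
time_s: 6.0
eef_pos: [0.5816, -0.0746, 0.1321]
eef_rot: [0.0, 1.0, -0.019, 0.0]
wrist_force: [-0.5, 0.2, -0.4]
opening: 0.35
grasp_force: 0.0
time_s: 6.62
eef_pos: [0.5812, -0.0745, 0.2395]
eef_rot: [-0.0, 1.0, -0.019, -0.0]
wrist_force: [-0.0, 0.3, -0.9]
opening: 0.353
grasp_force: 0.0
(242, 59) [0.9478 0.2154] [0.104 0.104] 151.7 [0.9363 0.214 ] 17.2 0.097 0.096
(189, 71) [0.9319 0.3931] [0.025 0.121] 19.9 [0.9132 0.3837] 14.3 0.091 0.084
(212, 167) [0.636 0.298] [0.062 0.091] 2.9 [0.6347 0.2966] 1.5 0.081 0.051
(177, 188) [0.5721 0.4037] [0.062 0.095] 18.9 [0.5691 0.4014] 18.7 0.082 0.052
(217, 220) [0.4742 0.2749] [0.062 0.092] 25.3 [0.4733 0.2739] 26.2 0.082 0.051
(174, 236) [0.4235 0.4039] [0.065 0.092] 14.4 [0.4233 0.4023] 15.2 0.082 0.051
over 0 [0.101, -0.932, 0.047, -0.021] rows>= 4
over 1 [0.131, -0.929, 0.047, -0.021] rows>= 4
over 0 [0.0, 0.0, 0.77, -0.0] rows>= 3

over 0 [-0.888, -0.961, 0.193, 0.039] rows>= 5
over 0 [0.0, -0.0, 0.67, -0.0] rows>= 3
```

```bash
python3 -m handwheel '[[[0.05,-0.46,0.02,-0.01],[0.101,-0.932,0.047,-0.021],[0.101,-0.932,0.047,-0.021],[0.101,-0.932,0.047,-0.021],[0.101,-0.932,0.047,-0.021]]]' 40
python3 -m handwheel '[[[0.065,-0.46,0.02,-0.01],[0.131,-0.929,0.047,-0.021],[0.131,-0.929,0.047,-0.021],[0.131,-0.929,0.047,-0.021],[0.131,-0.929,0.047,-0.021],[0.131,-0.929,0.047,-0.021],[0.131,-0.929,0.047,-0.021]]]'
python3 - <<'E'
from h import *
plan([('adj',.6352,.2968,.22,1.5),('over',.6352,.2968,.066,1.5)])
E
```

```text
time_s: 7.3
eef_pos: [0.6079, 0.1109, 0.2288]
eef_rot: [0.0, 1.0, -0.003, -0.001]
wrist_force: [0.2, -0.1, 0.2]
opening: 0.465
grasp_force: 0.0
time_s: 8.18
eef_pos: [0.6367, 0.2948, 0.2214]
eef_rot: [0.0, 1.0, 0.011, 0.0]
wrist_force: [-0.3, -0.4, -0.3]
opening: 0.466
grasp_force: 0.0
adj 0 [-0.007, -0.01, 0.007, -0.002] rows>= 1
over 0 [0.0, 0.0, 0.77, -0.0] rows>= 3
```

```bash
python3 -m handwheel '[[[-0.007,-0.008,0.2,0],[-0.007,-0.008,0.45,0],[-0.007,-0.008,0.65,0],[-0.007,-0.008,0.75,0],[-0.007,-0.008,0.777,0],[-0.007,-0.008,0.777,0],[-0.007,-0.008,0.777,0]]]' 40
python3 -m handwheel '[[[0,0,0,0],[0,0,0,0],[0,0,0,0],[0,0,0,0]]]' 0
python3 -m handwheel '[[[0,0,-0.1,0],[0,0,-0.3,0],[0,0,-0.6,0],[0,0,-0.9,0],[0,0,-0.9,0]]]'
python3 - <<'E'
from h import *
print(ctrl.get_obs()['opening'])
place('B',.0655)
E
```

```text
time_s: 9.05
eef_pos: [0.6362, 0.2985, 0.068]
eef_rot: [-0.0, 1.0, 0.012, 0.002]
wrist_force: [-0.2, 0.1, 0.7]
opening: 0.469
grasp_force: 0.0
time_s: 9.55
eef_pos: [0.6353, 0.2982, 0.0667]
eef_rot: [-0.0, 1.0, 0.012, 0.001]
wrist_force: [-1.0, -1.2, 5.3]
opening: 0.125
grasp_force: 60.5
time_s: 10.18
eef_pos: [0.638, 0.2992, 0.2548]
eef_rot: [-0.002, 1.0, 0.013, 0.007]
wrist_force: [0.6, 0.0, -0.6]
opening: 0.127
grasp_force: 59.6
0.12688986392508828
over 0 [0.086, 0.95, 0.037, 0.021] rows>= 4
over 1 [0.115, 0.947, 0.037, 0.021] rows>= 4
down 0 [0.0, -0.0, 0.54, -0.0] rows>= 2
up 0 [0.0, -0.0, -0.54, -0.0] rows>= 2
```

```bash
python3 -m handwheel '[[[0.04,0.45,0.02,0.01],[0.086,0.95,0.037,0.021],[0.086,0.95,0.037,0.021],[0.086,0.95,0.037,0.021],[0.086,0.95,0.037,0.021],[0.086,0.95,0.037,0.021]]]'
python3 -m handwheel '[[[0.05,0.45,0.02,0.01],[0.115,0.947,0.037,0.021],[0.115,0.947,0.037,0.021],[0.115,0.947,0.037,0.021],[0.115,0.947,0.037,0.021],[0.115,0.947,0.037,0.021],[0.115,0.947,0.037,0.021],[0.115,0.947,0.037,0.021]]]'
python3 - <<'E'
from h import *
c=snap('top');handles(c)
place('B',.067)
E
```

```text
time_s: 10.92
eef_pos: [0.6563, 0.1101, 0.2381]
eef_rot: [-0.0, 1.0, -0.003, -0.0]
wrist_force: [-0.1, 0.2, -1.3]
opening: 0.129
grasp_force: 59.5
time_s: 11.92
eef_pos: [0.6785, -0.0798, 0.2311]
eef_rot: [0.0, 1.0, -0.018, 0.0]
wrist_force: [-0.4, -0.3, -0.3]
opening: 0.124
grasp_force: 59.5
(189, 72) [0.9298 0.3915] [0.023 0.12 ] 17.3 [0.9108 0.3828] 11.6 0.089 0.08
(137, 113) [0.8081 0.5349] [0.024 0.114] 64.1 [0.7988 0.5208] 65.5 0.091 0.086
(177, 187) [0.5716 0.4029] [0.062 0.093] 18.9 [0.5702 0.4019] 17.9 0.081 0.051
(217, 220) [0.4742 0.2749] [0.061 0.092] 26.1 [0.4732 0.2737] 26.2 0.081 0.051
(174, 236) [0.4237 0.4036] [0.064 0.092] 14.5 [0.4231 0.4024] 15.6 0.082 0.052
over 0 [0.017, -0.003, -0.045, -0.0] rows>= 1
down 0 [0.0, -0.0, 0.532, -0.0] rows>= 2
up 0 [0.0, -0.0, -0.532, -0.0] rows>= 2
```

```bash
python3 -m handwheel '[[[0.016,0,0.1,0],[0.016,0,0.3,0],[0.016,0,0.4,0],[0.016,0,0.46,0],[0.016,0,0.488,0],[0.016,0,0.488,0],[0.016,0,0.488,0]]]'
python3 -m handwheel '[[[0,0,0,0],[0,0,0,0],[0,0,0,0]]]' 30
python3 -m handwheel '[[[0,0,-0.1,0],[0,0,-0.3,0],[0,0,-0.54,0],[0,0,-0.54,0],[0,0,-0.54,0]]]'
python3 - <<'E'
from h import *
plan([('over',.4105,.1246,.2,-5.5),('down',.4105,.1246,.066,-5.5)])
c=snap('wrist','w2.png')
E
```

```text
time_s: 12.85
eef_pos: [0.6824, -0.0813, 0.1346]
eef_rot: [0.0, 1.0, -0.019, 0.001]
wrist_force: [-0.0, -0.2, -0.9]
opening: 0.127
grasp_force: 59.5
time_s: 13.22
eef_pos: [0.6818, -0.0811, 0.1336]
eef_rot: [0.0, 1.0, -0.019, 0.0]
wrist_force: [-0.3, 0.1, 0.4]
opening: 0.349
grasp_force: 0.0
time_s: 13.85
eef_pos: [0.6816, -0.0811, 0.2422]
eef_rot: [0.0, 1.0, -0.019, 0.001]
wrist_force: [-0.5, 0.3, -0.3]
opening: 0.353
grasp_force: 0.0
over 0 [-0.697, -0.488, 0.105, 0.019] rows>= 3
over 1 [-0.711, -0.468, 0.105, 0.019] rows>= 3
down 0 [0.0, -0.0, 0.67, -0.0] rows>= 3
```

View pics/w2.png

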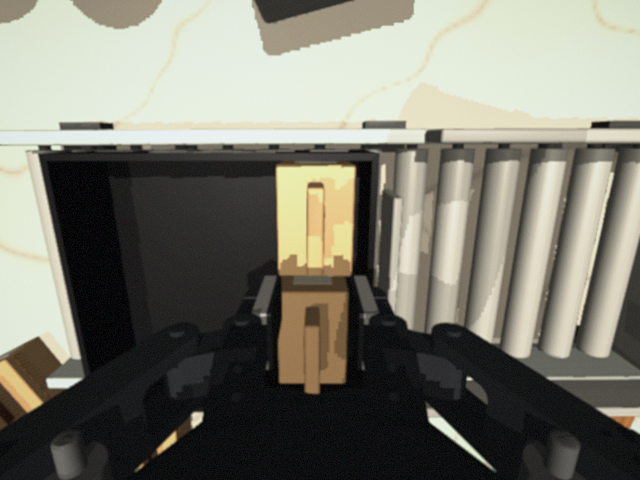

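The wrist view shows both cartons upright on the crate floor at (315,220) and (313,335), with a gap to the bay-side wall.

```bash
python3 -m handwheel '[[[-0.35,-0.244,0.05,0.01],[-0.697,-0.488,0.105,0.019],[-0.697,-0.488,0.105,0.019],[-0.697,-0.488,0.105,0.019],[-0.697,-0.488,0.105,0.019]]]' 40
python3 -m handwheel '[[[-0.36,-0.23,0.05,0.01],[-0.711,-0.468,0.105,0.019],[-0.711,-0.468,0.105,0.019],[-0.711,-0.468,0.105,0.019],[-0.711,-0.468,0.105,0.019],[-0.711,-0.468,0.105,0.019],[-0.711,-0.468,0.105,0.019]]]'
python3 - <<'E'
from h import *
c=snap('wrist','w3.png')
print([r for r in cartons(c,[(315,235)])])
plan([('adj',.4105,.1246,.2,-5.5),('over',.4105,.1246,.066,-5.5)])
E
```

```text
time_s: 14.52
eef_pos: [0.5461, 0.0216, 0.2199]
eef_rot: [0.0, 0.999, -0.033, -0.0]
wrist_force: [0.5, 0.4, 0.4]
opening: 0.47
grasp_force: 0.0
time_s: 15.4
eef_pos: [0.4113, 0.1239, 0.1994]
eef_rot: [0.0, 0.999, -0.048, 0.0]
wrist_force: [-0.3, -0.1, -0.0]
opening: 0.47
grasp_force: 0.0
[(array([0.413 , 0.1233]), array([0.06 , 0.089]), np.float32(174.4), array([0.4146, 0.1231]), np.float64(174.1), np.float64(0.083), 0.051)]
adj 0 [-0.003, -0.002, -0.003, -0.0] rows>= 1
over 0 [0.0, -0.0, 0.67, -0.0] rows>= 3
```

```bash
python3 -m handwheel '[[[0,0,0.2,0],[0,0,0.4,0],[0,0,0.57,0],[0,0,0.64,0],[0,0,0.667,0],[0,0,0.667,0],[0,0,0.667,0]]]' 40
python3 -m handwheel '[[[0,0,0,0],[0,0,0,0],[0,0,0,0],[0,0,0,0]]]' 0
python3 -m handwheel '[[[0,0,-0.1,0],[0,0,-0.3,0],[0,0,-0.6,0],[0,0,-0.87,0],[0,0,-0.87,0],[0,0,-0.87,0]]]'
python3 - <<'E'
from h import *
place('C',.0665)
E
```

```text
time_s: 16.32
eef_pos: [0.4115, 0.1247, 0.067]
eef_rot: [-0.0, 0.999, -0.048, 0.001]
wrist_force: [0.1, -0.4, 0.7]
opening: 0.471
grasp_force: 0.0
time_s: 16.82
eef_pos: [0.4109, 0.1246, 0.0665]
eef_rot: [-0.0, 0.999, -0.048, 0.0]
wrist_force: [-1.3, -0.9, 5.9]
opening: 0.126
grasp_force: 59.1
time_s: 17.58
eef_pos: [0.4099, 0.1246, 0.2392]
eef_rot: [0.0, 0.999, -0.048, -0.0]
wrist_force: [0.4, 0.1, -0.7]
opening: 0.125
grasp_force: 58.7
over 0 [0.925, 0.553, -0.004, -0.039] rows>= 4
down 0 [0.0, -0.0, 0.535, -0.0] rows>= 2
up 0 [0.0, -0.0, -0.535, -0.0] rows>= 2
```

```bash
python3 -m handwheel '[[[0.2,0.12,0,-0.01],[0.5,0.3,0,-0.02],[0.8,0.48,0,-0.03],[0.925,0.553,-0.004,-0.039],[0.925,0.553,-0.004,-0.039],[0.925,0.553,-0.004,-0.039],[0.925,0.553,-0.004,-0.039]]]'
python3 - <<'E'
from h import *
c=snap('top');handles(c);print(ctrl.get_obs()['opening'])
place('C',.0665)
E
```

```text
time_s: 18.45
eef_pos: [0.5828, -0.002, 0.2399]
eef_rot: [-0.0, 1.0, -0.018, -0.001]
wrist_force: [0.6, -0.1, -0.7]
opening: 0.131
grasp_force: 58.7
(189, 71) [0.9308 0.3935] [0.025 0.122] 18.9 [0.911  0.3834] 12.7 0.09 0.084
(177, 188) [0.571  0.4021] [0.062 0.092] 18.3 [0.5701 0.4017] 19.0 0.081 0.051
(217, 220) [0.4735 0.2749] [0.061 0.091] 25.7 [0.4729 0.2736] 26.4 0.081 0.051
(174, 236) [0.424  0.4035] [0.064 0.092] 15.1 [0.4227 0.4021] 16.1 0.081 0.052
0.12934058080807345
over 0 [0.002, 0.005, 0.002, 0.001] rows>= 1
down 0 [0.0, -0.0, 0.535, -0.0] rows>= 2
up 0 [0.0, -0.0, -0.535, -0.0] rows>= 2
```

```bash
python3 -m handwheel '[[[0.002,0.004,0.1,0],[0.002,0.004,0.3,0],[0.002,0.004,0.45,0],[0.002,0.004,0.51,0],[0.002,0.004,0.535,0],[0.002,0.004,0.535,0],[0.002,0.004,0.535,0]]]'
python3 -m handwheel '[[[0,0,0,0],[0,0,0,0],[0,0,0,0]]]' 30
python3 -m handwheel '[[[0,0,-0.1,0],[0,0,-0.3,0],[0,0,-0.54,0],[0,0,-0.54,0],[0,0,-0.54,0]]]'
python3 - <<'E'
from h import *
plan([('over',.4737,.2744,.2,25.9),('down',.4737,.2744,.066,25.9)])
E
```

```text
time_s: 19.38
eef_pos: [0.5853, -0.004, 0.1351]
eef_rot: [0.0, 1.0, -0.018, 0.001]
wrist_force: [-0.3, -0.3, -0.6]
opening: 0.125
grasp_force: 58.7
time_s: 19.75
eef_pos: [0.5845, -0.0039, 0.1339]
eef_rot: [0.0, 1.0, -0.018, 0.0]
wrist_force: [0.7, 1.1, -1.0]
opening: 0.348
grasp_force: 0.0
time_s: 20.38
eef_pos: [0.5841, -0.0038, 0.2413]
eef_rot: [-0.0, 1.0, -0.018, -0.0]
wrist_force: [-0.5, 0.3, 0.3]
opening: 0.349
grasp_force: 0.0
over 0 [-0.301, -0.685, 0.103, -0.163] rows>= 3
over 1 [-0.127, -0.738, 0.103, -0.163] rows>= 3
down 0 [0.0, 0.0, 0.67, -0.0] rows>= 3
```

```bash
python3 -m handwheel '[[[-0.15,-0.34,0.05,-0.08],[-0.301,-0.685,0.103,-0.163],[-0.301,-0.685,0.103,-0.163],[-0.301,-0.685,0.103,-0.163],[-0.301,-0.685,0.103,-0.163]]]' 40
python3 -m handwheel '[[[-0.06,-0.37,0.05,-0.08],[-0.127,-0.738,0.103,-0.163],[-0.127,-0.738,0.103,-0.163],[-0.127,-0.738,0.103,-0.163],[-0.127,-0.738,0.103,-0.163],[-0.127,-0.738,0.103,-0.163],[-0.127,-0.738,0.103,-0.163]]]'
python3 - <<'E'
from h import *
c=snap('wrist')
print([r for r in cartons(c,[(315,235)])])
plan([('adj',.4737,.2744,.2,25.9),('down',.4737,.2744,.066,25.9)])
E
```

```text
time_s: 21.0
eef_pos: [0.5291, 0.1347, 0.2202]
eef_rot: [0.0, 0.995, 0.104, -0.001]
wrist_force: [0.1, -1.3, -0.7]
opening: 0.469
grasp_force: 0.0
time_s: 21.88
eef_pos: [0.4746, 0.2735, 0.2006]
eef_rot: [0.0, 0.975, 0.223, 0.0]
wrist_force: [-0.3, -0.2, 0.2]
opening: 0.473
grasp_force: 0.0
[(array([0.4752, 0.2748]), array([0.06, 0.09]), np.float32(25.1), array([0.4772, 0.2759]), np.float64(25.3), np.float64(0.083), 0.051)]
adj 0 [-0.002, -0.005, 0.003, -0.001] rows>= 1
down 0 [0.0, 0.0, 0.67, -0.0] rows>= 3
```

```bash
python3 -m handwheel '[[[0,-0.004,0.2,0],[0,-0.004,0.4,0],[0,-0.004,0.57,0],[0,-0.004,0.64,0],[0,-0.004,0.67,0],[0,-0.004,0.67,0],[0,-0.004,0.67,0]]]' 40
python3 -m handwheel '[[[0,0,0,0],[0,0,0,0],[0,0,0,0],[0,0,0,0]]]' 0
python3 -m handwheel '[[[0,0,-0.1,0],[0,0,-0.3,0],[0,0,-0.6,0],[0,0,-0.87,0],[0,0,-0.87,0],[0,0,-0.87,0]]]'
python3 - <<'E'
from h import *
place('D',.0665)
E
```

```text
time_s: 22.8
eef_pos: [0.4746, 0.2755, 0.0678]
eef_rot: [-0.0, 0.975, 0.224, 0.001]
wrist_force: [0.5, -0.5, 0.1]
opening: 0.468
grasp_force: 0.0
time_s: 23.3
eef_pos: [0.4743, 0.2754, 0.0674]
eef_rot: [-0.0, 0.975, 0.224, 0.001]
wrist_force: [-1.1, -0.9, 5.7]
opening: 0.129
grasp_force: 59.6
time_s: 24.05
eef_pos: [0.473, 0.2749, 0.2396]
eef_rot: [0.0, 0.975, 0.224, -0.001]
wrist_force: [0.5, -0.3, -2.7]
opening: 0.126
grasp_force: 58.7
over 0 [0.168, 0.864, -0.001, 0.163] rows>= 3
over 1 [0.372, 0.798, -0.001, 0.163] rows>= 3
down 0 [0.0, -0.0, 0.535, 0.0] rows>= 2
up 0 [0.0, -0.0, -0.535, -0.0] rows>= 2
```

```bash
python3 -m handwheel '[[[0.05,0.3,0,0.05],[0.11,0.6,0,0.11],[0.168,0.864,0,0.163],[0.168,0.864,0,0.163],[0.168,0.864,0,0.163]]]'
python3 -m handwheel '[[[0.12,0.27,0,0.05],[0.25,0.53,0,0.11],[0.372,0.798,0,0.163],[0.372,0.798,0,0.163],[0.372,0.798,0,0.163],[0.372,0.798,0,0.163],[0.372,0.798,0,0.163]]]'
python3 - <<'E'
from h import *
c=snap('top');handles(c);print(ctrl.get_obs()['opening'])
place('D',.0672)
E
```

```text
time_s: 24.68
eef_pos: [0.578, 0.1344, 0.238]
eef_rot: [-0.0, 0.995, 0.104, -0.002]
wrist_force: [-0.5, 0.5, -0.9]
opening: 0.129
grasp_force: 59.0
time_s: 25.55
eef_pos: [0.6846, -0.0048, 0.2408]
eef_rot: [-0.0, 1.0, -0.017, 0.0]
wrist_force: [0.3, 0.0, -1.1]
opening: 0.127
grasp_force: 59.1
(189, 72) [0.9263 0.3903] [0.022 0.121] 17.1 [0.9089 0.3831] 11.8 0.089 0.081
(177, 187) [0.5714 0.4021] [0.063 0.093] 16.6 [0.5703 0.4018] 18.1 0.081 0.051
(174, 236) [0.4242 0.4032] [0.063 0.093] 14.8 [0.4233 0.4024] 15.2 0.081 0.052
0.12490779713913518
over 0 [-0.001, 0.008, 0.004, 0.001] rows>= 1
down 0 [0.0, -0.0, 0.532, -0.0] rows>= 2
up 0 [0.0, -0.0, -0.532, -0.0] rows>= 2
```

```bash
python3 -m handwheel '[[[0,0.006,0.1,0],[0,0.006,0.3,0],[0,0.006,0.45,0],[0,0.006,0.51,0],[0,0.006,0.535,0],[0,0.006,0.535,0],[0,0.006,0.535,0]]]'
python3 -m handwheel '[[[0,0,0,0],[0,0,0,0],[0,0,0,0]]]' 30
python3 -m handwheel '[[[0,0,-0.1,0],[0,0,-0.3,0],[0,0,-0.54,0],[0,0,-0.54,0],[0,0,-0.54,0]]]'
python3 - <<'E'
from h import *
c=snap('wrist','w5.png')
plan([('over',.5708,.4022,.2,18.5),('down',.5708,.4022,.066,18.5)])
E
```

```text
time_s: 26.48
eef_pos: [0.686, -0.0078, 0.135]
eef_rot: [0.0, 1.0, -0.018, 0.001]
wrist_force: [1.3, -0.0, -0.2]
opening: 0.132
grasp_force: 59.1
time_s: 26.85
eef_pos: [0.6852, -0.0076, 0.1338]
eef_rot: [0.0, 1.0, -0.018, 0.0]
wrist_force: [0.0, -0.8, -1.0]
opening: 0.353
grasp_force: 0.0
time_s: 27.48
eef_pos: [0.6851, -0.0076, 0.2424]
eef_rot: [0.0, 1.0, -0.018, 0.001]
wrist_force: [-0.5, 0.1, -0.8]
opening: 0.354
grasp_force: 0.0
over 0 [-0.214, -0.675, 0.068, -0.08] rows>= 3
over 1 [-0.132, -0.696, 0.068, -0.08] rows>= 3
over 2 [-0.048, -0.707, 0.068, -0.08] rows>= 3
down 0 [0.0, 0.0, 0.67, -0.0] rows>= 3
```

View pics/w5.png

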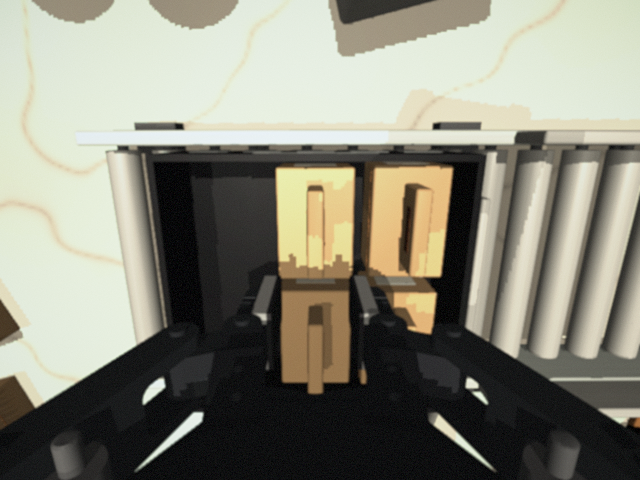

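The wrist view shows four cartons in the crate at (315,220), (410,220), (315,330) and (405,300), with room left for the third row around (215,240).

```bash
python3 -m handwheel '[[[-0.1,-0.33,0.03,-0.04],[-0.214,-0.675,0.068,-0.08],[-0.214,-0.675,0.068,-0.08],[-0.214,-0.675,0.068,-0.08],[-0.214,-0.675,0.068,-0.08]]]' 40
python3 -m handwheel '[[[-0.06,-0.35,0.03,-0.04],[-0.132,-0.696,0.068,-0.08],[-0.132,-0.696,0.068,-0.08],[-0.132,-0.696,0.068,-0.08],[-0.132,-0.696,0.068,-0.08]]]'
python3 -m handwheel '[[[-0.024,-0.35,0.03,-0.04],[-0.048,-0.707,0.068,-0.08],[-0.048,-0.707,0.068,-0.08],[-0.048,-0.707,0.068,-0.08],[-0.048,-0.707,0.068,-0.08],[-0.048,-0.707,0.068,-0.08]]]'
python3 - <<'E'
from h import *
c=snap('wrist')
print([r for r in cartons(c,[(315,235)])])
plan([('adj',.5708,.4022,.2,18.5),('down',.5708,.4022,.066,18.5)])
E
```

```text
time_s: 28.15
eef_pos: [0.6476, 0.1274, 0.2276]
eef_rot: [0.0, 0.999, 0.041, -0.0]
wrist_force: [-0.0, 0.5, -0.7]
opening: 0.47
grasp_force: 0.0
time_s: 28.78
eef_pos: [0.6105, 0.2633, 0.2145]
eef_rot: [0.0, 0.995, 0.1, 0.0]
wrist_force: [0.6, -0.3, 0.3]
opening: 0.472
grasp_force: 0.0
time_s: 29.52
eef_pos: [0.5726, 0.4001, 0.2011]
eef_rot: [0.0, 0.987, 0.16, 0.0]
wrist_force: [-0.6, 0.2, -0.2]
opening: 0.467
grasp_force: 0.0
[(array([0.5745, 0.4028]), array([0.06, 0.09]), np.float32(18.9), array([0.5766, 0.4034]), np.float64(18.7), np.float64(0.083), 0.051)]
adj 0 [-0.004, -0.011, 0.005, -0.001] rows>= 1
down 0 [0.0, 0.0, 0.67, -0.0] rows>= 3
```

```bash
python3 -m handwheel '[[[0,-0.008,0.2,0],[0,-0.008,0.4,0],[0,-0.008,0.57,0],[0,-0.008,0.64,0],[0,-0.008,0.675,0],[0,-0.008,0.675,0],[0,-0.008,0.675,0]]]' 40
python3 -m handwheel '[[[0,0,0,0],[0,0,0,0],[0,0,0,0],[0,0,0,0]]]' 0
python3 -m handwheel '[[[0,0,-0.1,0],[0,0,-0.3,0],[0,0,-0.6,0],[0,0,-0.87,0],[0,0,-0.87,0],[0,0,-0.87,0]]]'
python3 - <<'E'
from h import *
place('F',.0665)
E
```

```text
time_s: 30.45
eef_pos: [0.5719, 0.4039, 0.0674]
eef_rot: [-0.0, 0.987, 0.161, 0.001]
wrist_force: [0.7, 0.1, 0.2]
opening: 0.47
grasp_force: 0.0
time_s: 30.95
eef_pos: [0.5713, 0.4036, 0.0665]
eef_rot: [-0.0, 0.987, 0.161, 0.0]
wrist_force: [-0.3, -1.7, 5.4]
opening: 0.13
grasp_force: 61.0
time_s: 31.7
eef_pos: [0.5705, 0.4034, 0.24]
eef_rot: [-0.0, 0.987, 0.161, 0.0]
wrist_force: [0.2, -0.7, -1.1]
opening: 0.127
grasp_force: 60.1
over 0 [0.009, 0.892, 0.0, 0.12] rows>= 3
over 1 [0.168, 0.876, 0.0, 0.12] rows>= 3
down 0 [0.0, -0.0, 0.535, 0.0] rows>= 2
up 0 [0.0, -0.0, -0.535, -0.0] rows>= 2
```

```bash
python3 -m handwheel '[[[0,0.3,0,0.04],[0,0.6,0,0.08],[0.009,0.892,0,0.12],[0.009,0.892,0,0.12],[0.009,0.892,0,0.12]]]'
python3 -c "
from h import *
crate(snap('top'))"
python3 -m handwheel '[[[0.05,0.29,0,0.04],[0.11,0.58,0,0.08],[0.168,0.876,0,0.12],[0.168,0.876,0,0.12],[0.168,0.876,0,0.12],[0.168,0.876,0,0.12],[0.168,0.876,0,0.12]]]'
python3 - <<'E'
from h import *
c=snap('top');handles(c);print(ctrl.get_obs()['opening'])
place('F',.0668)
E
```

```text
time_s: 32.33
eef_pos: [0.6283, 0.2348, 0.2378]
eef_rot: [-0.0, 0.997, 0.071, -0.002]
wrist_force: [-0.6, 0.1, -0.4]
opening: 0.13
grasp_force: 60.2
crate ((0.6343836188316345, -0.004800260066986084), (0.236507385969162, 0.2167275995016098), 87.68571472167969) 691
time_s: 33.25
eef_pos: [0.6872, 0.0681, 0.2398]
eef_rot: [-0.0, 1.0, -0.017, -0.0]
wrist_force: [-0.4, -0.9, -1.1]
opening: 0.125
grasp_force: 60.2
(189, 72) [0.9284 0.3915] [0.024 0.121] 16.2 [0.9112 0.3839] 12.0 0.091 0.084
(138, 113) [0.8086 0.5336] [0.023 0.121] 66.1 [0.7973 0.515 ] 68.3 0.089 0.082
(174, 236) [0.424  0.4027] [0.064 0.092] 14.3 [0.4229 0.4022] 15.5 0.082 0.052
0.12475425002394033
over 0 [-0.0, 0.008, -0.001, 0.001] rows>= 1
down 0 [0.0, -0.0, 0.533, -0.0] rows>= 2
up 0 [0.0, -0.0, -0.533, -0.0] rows>= 2
```

```bash
python3 -m handwheel '[[[0,0.006,0.1,0],[0,0.006,0.3,0],[0,0.006,0.45,0],[0,0.006,0.51,0],[0,0.006,0.532,0],[0,0.006,0.532,0],[0,0.006,0.532,0]]]'
python3 -m handwheel '[[[0,0,0,0],[0,0,0,0],[0,0,0,0]]]' 30
python3 -m handwheel '[[[0,0,-0.1,0],[0,0,-0.3,0],[0,0,-0.54,0],[0,0,-0.54,0],[0,0,-0.54,0]]]'
python3 - <<'E'
from h import *
plan([('over',.4235,.4025,.2,15.2),('down',.4235,.4025,.066,15.2)])
E
```

```text
time_s: 34.17
eef_pos: [0.6884, 0.065, 0.1349]
eef_rot: [0.0, 1.0, -0.018, 0.001]
wrist_force: [0.5, -0.7, 0.1]
opening: 0.129
grasp_force: 60.2
time_s: 34.55
eef_pos: [0.6876, 0.0651, 0.1336]
eef_rot: [0.0, 1.0, -0.018, 0.0]
wrist_force: [0.0, -0.5, 0.1]
opening: 0.349
grasp_force: 0.0
time_s: 35.17
eef_pos: [0.6875, 0.0651, 0.2422]
eef_rot: [0.0, 1.0, -0.018, 0.001]
wrist_force: [-0.5, 0.1, -1.0]
opening: 0.354
grasp_force: 0.0
over 0 [-0.69, -0.819, 0.106, -0.101] rows>= 4
over 1 [-0.559, -0.913, 0.106, -0.101] rows>= 4
down 0 [0.0, 0.0, 0.67, -0.0] rows>= 3
```

```bash
python3 -m handwheel '[[[-0.2,-0.24,0.03,-0.03],[-0.45,-0.53,0.07,-0.06],[-0.69,-0.819,0.106,-0.101],[-0.69,-0.819,0.106,-0.101],[-0.69,-0.819,0.106,-0.101],[-0.69,-0.819,0.106,-0.101]]]' 40
python3 -m handwheel '[[[-0.18,-0.3,0.03,-0.03],[-0.37,-0.6,0.07,-0.06],[-0.559,-0.913,0.106,-0.101],[-0.559,-0.913,0.106,-0.101],[-0.559,-0.913,0.106,-0.101],[-0.559,-0.913,0.106,-0.101],[-0.559,-0.913,0.106,-0.101]]]'
python3 - <<'E'
from h import *
c=snap('wrist')
print([r for r in cartons(c,[(315,235)])])
plan([('adj',.4235,.4025,.2,15.2),('down',.4235,.4025,.066,15.2)])
E
```

```text
time_s: 35.92
eef_pos: [0.5557, 0.2332, 0.2194]
eef_rot: [0.0, 0.998, 0.057, -0.0]
wrist_force: [0.4, -0.4, -0.7]
opening: 0.468
grasp_force: 0.0
time_s: 36.8
eef_pos: [0.425, 0.4012, 0.199]
eef_rot: [0.0, 0.991, 0.132, 0.0]
wrist_force: [-0.4, 0.8, -0.5]
opening: 0.471
grasp_force: 0.0
[(array([0.4252, 0.4034]), array([0.06, 0.09]), np.float32(15.3), array([0.4274, 0.4038]), np.float64(15.3), np.float64(0.083), 0.051)]
adj 0 [-0.005, -0.008, -0.005, -0.001] rows>= 1
down 0 [0.0, 0.0, 0.67, -0.0] rows>= 3
```

```bash
python3 -m handwheel '[[[0,-0.008,0.2,0],[0,-0.008,0.4,0],[0,-0.008,0.57,0],[0,-0.008,0.64,0],[0,-0.008,0.665,0],[0,-0.008,0.665,0],[0,-0.008,0.665,0]]]' 40
python3 -m handwheel '[[[0,0,0,0],[0,0,0,0],[0,0,0,0],[0,0,0,0]]]' 0
python3 -m handwheel '[[[0,0,-0.1,0],[0,0,-0.3,0],[0,0,-0.6,0],[0,0,-0.87,0],[0,0,-0.87,0],[0,0,-0.87,0]]]'
python3 - <<'E'
from h import *
place('E',.0665)
E
```

```text
time_s: 37.72
eef_pos: [0.4241, 0.4045, 0.0674]
eef_rot: [-0.001, 0.991, 0.133, 0.001]
wrist_force: [1.3, -0.8, 1.0]
opening: 0.47
grasp_force: 0.0
time_s: 38.22
eef_pos: [0.4236, 0.4042, 0.0666]
eef_rot: [-0.0, 0.991, 0.133, 0.0]
wrist_force: [-1.5, -1.0, 6.0]
opening: 0.129
grasp_force: 59.1
time_s: 38.98
eef_pos: [0.4228, 0.4038, 0.2401]
eef_rot: [-0.0, 0.991, 0.133, 0.0]
wrist_force: [0.1, 0.4, -2.0]
opening: 0.125
grasp_force: 58.7
over 0 [0.174, 0.913, 0.0, 0.101] rows>= 3
over 1 [0.31, 0.876, 0.0, 0.101] rows>= 3
down 0 [0.0, -0.0, 0.535, 0.0] rows>= 2
up 0 [0.0, -0.0, -0.535, -0.0] rows>= 2
```

```bash
python3 -m handwheel '[[[0.05,0.3,0,0.03],[0.11,0.6,0,0.06],[0.174,0.913,0,0.101],[0.174,0.913,0,0.101],[0.174,0.913,0,0.101]]]'
python3 -m handwheel '[[[0.1,0.3,0,0.03],[0.2,0.58,0,0.06],[0.31,0.876,0,0.101],[0.31,0.876,0,0.101],[0.31,0.876,0,0.101],[0.31,0.876,0,0.101],[0.31,0.876,0,0.101]]]'
python3 - <<'E'
from h import *
print(ctrl.get_obs()['opening'])
place('E',.0668)
E
```

```text
time_s: 39.6
eef_pos: [0.5039, 0.2366, 0.2382]
eef_rot: [0.0, 0.998, 0.057, -0.002]
wrist_force: [-1.3, -0.1, -0.6]
opening: 0.127
grasp_force: 58.9
time_s: 40.48
eef_pos: [0.586, 0.0717, 0.2399]
eef_rot: [-0.0, 1.0, -0.017, -0.0]
wrist_force: [0.2, -0.8, -1.8]
opening: 0.126
grasp_force: 59.1
0.12590812954202013
over 0 [0.002, 0.009, -0.0, 0.002] rows>= 1
down 0 [0.0, -0.0, 0.533, -0.0] rows>= 2
up 0 [0.0, -0.0, -0.533, -0.0] rows>= 2
```

```bash
python3 -m handwheel '[[[0,0.007,0.1,0],[0,0.007,0.3,0],[0,0.007,0.45,0],[0,0.007,0.51,0],[0,0.007,0.532,0],[0,0.007,0.532,0],[0,0.007,0.532,0]]]'
python3 -m handwheel '[[[0,0,0,0],[0,0,0,0],[0,0,0,0]]]' 30
python3 -m handwheel '[[[0,0,-0.1,0],[0,0,-0.3,0],[0,0,-0.54,0],[0,0,-0.54,0],[0,0,-0.54,0]]]'
cat >> h.py <<'E'
PV=np.array([.4831,-.1423])
def lev(s,z,l): p=PV+s*TY;return (l,p[0],p[1],z,-2.1)
E
python3 - <<'E'
from h import *
c=snap('wrist','w6.png')
plan([lev(.115,.24,'over'),lev(.115,.138,'down')])
E
```

```text
time_s: 41.35
eef_pos: [0.5873, 0.0686, 0.1349]
eef_rot: [0.0, 1.0, -0.018, 0.001]
wrist_force: [-0.3, 0.3, -0.6]
opening: 0.125
grasp_force: 59.1
time_s: 41.72
eef_pos: [0.5865, 0.0686, 0.1337]
eef_rot: [0.0, 1.0, -0.018, 0.0]
wrist_force: [-1.0, -0.2, 0.4]
opening: 0.352
grasp_force: 0.0
time_s: 42.35
eef_pos: [0.5861, 0.0686, 0.2411]
eef_rot: [-0.0, 1.0, -0.018, -0.0]
wrist_force: [0.5, 0.5, -0.0]
opening: 0.352
grasp_force: 0.0
over 0 [-0.474, 0.498, 0.001, -0.0] rows>= 3
down 0 [0.0, -0.0, 0.51, -0.0] rows>= 2
```

View pics/w6.png

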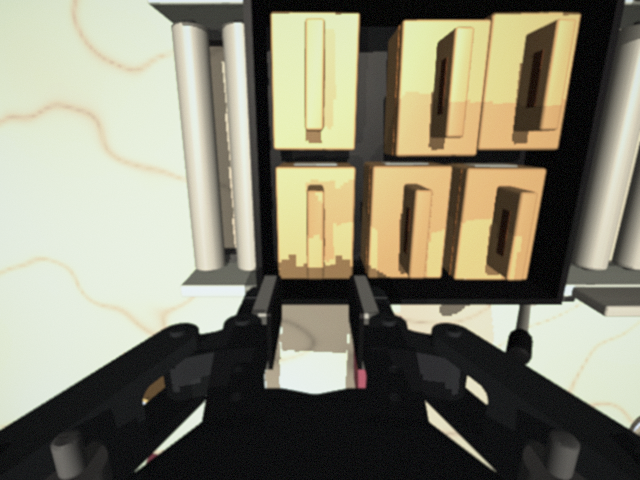

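The wrist view shows all six cartons upright in the crate. The far-row middle carton at (440,85) has shifted a little towards the bay but stands flat. The lever grip is at (518,345).

```bash
python3 -m handwheel '[[[-0.237,0.249,0,0],[-0.474,0.498,0,0],[-0.474,0.498,0,0],[-0.474,0.498,0,0],[-0.474,0.498,0,0],[-0.474,0.498,0,0]]]' 0
python3 -m handwheel '[[[0,0,0.15,0],[0,0,0.35,0],[0,0,0.51,0],[0,0,0.51,0],[0,0,0.51,0],[0,0,0.51,0]]]'
python3 - <<'E'
from h import *
plan([lev(.115,.138,'adj'),lev(.06,.138,'p1'),lev(.0,.138,'p2'),lev(-.035,.138,'p3')])
c=snap('wrist','w7.png')
E
```

```text
time_s: 43.15
eef_pos: [0.4887, -0.0267, 0.2413]
eef_rot: [-0.0, 1.0, -0.018, -0.0]
wrist_force: [0.1, 0.3, -0.1]
opening: 0.005
grasp_force: 0.0
time_s: 43.9
eef_pos: [0.4894, -0.0276, 0.1412]
eef_rot: [0.0, 1.0, -0.018, 0.001]
wrist_force: [-0.1, 0.4, -0.5]
opening: -0.002
grasp_force: 0.0
adj 0 [-0.01, -0.001, 0.016, 0.0] rows>= 1
p1 0 [0.0, 0.275, -0.0, -0.0] rows>= 1
p2 0 [-0.0, 0.3, -0.0, -0.0] rows>= 1
p3 0 [-0.0, 0.175, -0.0, -0.0] rows>= 1
```

View pics/w7.png

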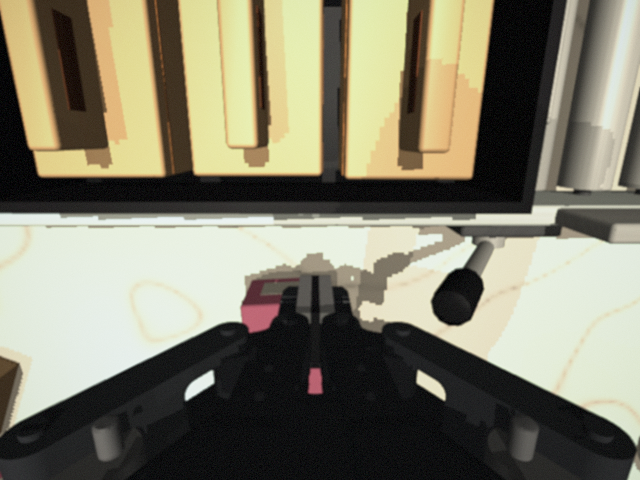

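The wrist view shows the closed fingers at (315,285) and the lever grip at (457,298) on the bay side, in line for the push.

```bash
python3 -m handwheel '[[[-0.01,0.06,0.016,0],[-0.01,0.12,0.016,0],[-0.01,0.18,0.016,0],[-0.01,0.24,0.016,0],[-0.01,0.3,0.016,0],[-0.01,0.36,0.016,0],[-0.01,0.42,0.016,0],[-0.01,0.48,0.016,0],[-0.01,0.54,0.016,0],[-0.01,0.58,0.016,0]]]'
python3 -m handwheel '[[[0,0.04,0,0],[0,0.08,0,0],[0,0.08,0,0]]]'
python3 - <<'E'
from h import *
c=snap('top');W=cloud(c);x,y,z=W[...,0],W[...,1],W[...,2]
m=(z>.03)&(z<.1)&(y<-.135)&(y>-.165)&(x>.56)&(x<.7);print('z around blade',np.percentile(W[m][:,2],[50,90,99]).round(3))
plan([lev(-.035,.138,'p3')])
E
```

```text
time_s: 45.2
eef_pos: [0.4815, -0.144, 0.136]
eef_rot: [-0.0, 1.0, -0.019, -0.0]
wrist_force: [0.2, 1.4, -0.5]
opening: -0.001
grasp_force: 0.7
time_s: 45.58
eef_pos: [0.4812, -0.16, 0.1364]
eef_rot: [0.0, 1.0, -0.019, 0.0]
wrist_force: [0.4, -0.1, 0.4]
opening: 0.001
grasp_force: 0.0
z around blade [0.055 0.06  0.063]
p3 0 [0.006, 0.087, -0.008, -0.0] rows>= 1
```

```bash
python3 -m handwheel '[[[0,0.02,0,0],[0,0.04,0,0],[0,0.04,0,0]]]'
python3 -m handwheel '[[[0,0.02,0,0],[0,0.04,0,0],[0,0.04,0,0]]]'
python3 -m handwheel '[[[0,0.01,0,0],[0,0.02,0,0],[0,0.02,0,0]]]'
python3 -c "
from h import *
c=snap('wrist','w8.png')"
```

```text
time_s: 46.0
eef_pos: [0.4809, -0.1676, 0.1363]
eef_rot: [0.0, 1.0, -0.018, 0.0]
wrist_force: [0.0, 0.6, -0.1]
opening: -0.0
grasp_force: 0.2
time_s: 46.38
eef_pos: [0.4806, -0.1756, 0.1363]
eef_rot: [0.0, 1.0, -0.019, 0.0]
wrist_force: [-0.1, 0.5, 0.1]
opening: -0.002
grasp_force: 0.4
time_s: 46.75
eef_pos: [0.4805, -0.1766, 0.136]
eef_rot: [-0.003, 1.0, -0.018, -0.0]
wrist_force: [1.0, 12.2, 3.0]
opening: -0.003
grasp_force: 5.8
```

View pics/w8.png

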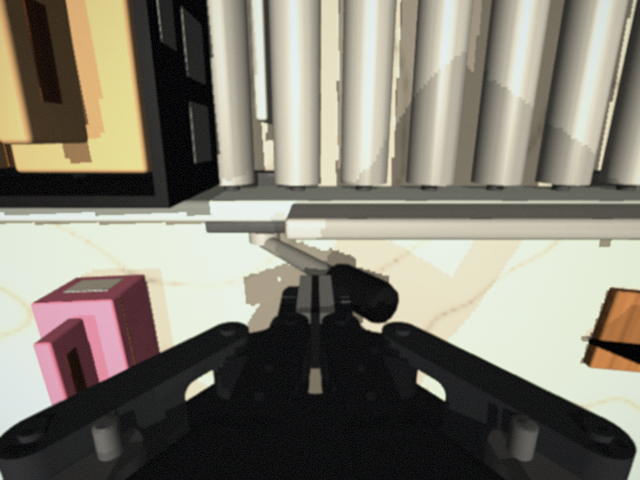

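The wrist view shows the lever grip at (365,290), leaning to the bay against its stop, with the blade sunk between the rollers at (262,60).

```bash
python3 -m handwheel '[[[0,-0.05,0,0],[0,-0.15,0,0],[0,-0.15,-0.2,0],[0,-0.15,-0.5,0],[0,-0.15,-0.65,0],[0,-0.15,-0.65,0]]]'
python3 - <<'E'
from h import *
c=snap('top');crate(c)
b=CR+.155*TY
plan([('mid',.5,.05,.27,40),('over',b[0],b[1],.26,87.9),('down',b[0],b[1],.1,87.9)])
E
```

```text
time_s: 47.55
eef_pos: [0.483, -0.1494, 0.2694]
eef_rot: [0.002, 1.0, -0.018, 0.003]
wrist_force: [0.3, 0.2, -0.3]
opening: 0.007
grasp_force: 0.0
crate ((0.6336620450019836, -0.004769489169120789), (0.2361469566822052, 0.21706239879131317), 87.62565612792969) 606
mid 0 [0.054, -0.997, -0.014, -0.49] rows>= 4
over 0 [0.856, 0.066, 0.05, -0.557] rows>= 5
down 0 [0.0, 0.0, 0.8, -0.0] rows>= 3
```

```bash
python3 -m handwheel '[[[0.027,-0.5,-0.01,-0.12],[0.054,-0.997,-0.014,-0.24],[0.054,-0.997,-0.014,-0.36],[0.054,-0.997,-0.014,-0.49],[0.054,-0.997,-0.014,-0.49],[0.054,-0.997,-0.014,-0.49],[0.054,-0.997,-0.014,-0.49]]]' 60
python3 -m handwheel '[[[0.43,0.033,0.02,-0.14],[0.856,0.066,0.05,-0.28],[0.856,0.066,0.05,-0.42],[0.856,0.066,0.05,-0.557],[0.856,0.066,0.05,-0.557],[0.856,0.066,0.05,-0.557],[0.856,0.066,0.05,-0.557],[0.856,0.066,0.05,-0.557]]]'
python3 - <<'E'
from h import *
c=snap('top');crate(c)
b=CR+.155*TY
plan([('adj',b[0],b[1],.26,87.9),('down',b[0],b[1],.1,87.9)])
snap('wrist','w9.png')
E
```

```text
time_s: 48.48
eef_pos: [0.4995, 0.0486, 0.2686]
eef_rot: [-0.0, 0.94, 0.34, -0.0]
wrist_force: [-0.7, 0.8, -0.5]
opening: 0.703
grasp_force: 0.0
time_s: 49.48
eef_pos: [0.6393, 0.1491, 0.2593]
eef_rot: [0.0, 0.721, 0.693, 0.0]
wrist_force: [-1.2, 1.2, -0.5]
opening: 0.7
grasp_force: 0.0
crate ((0.6340457201004028, -0.004873938858509064), (0.23629392683506012, 0.21750827133655548), 87.75142669677734) 727
adj 0 [0.004, 0.002, -0.004, -0.001] rows>= 1
down 0 [0.0, 0.0, 0.8, -0.0] rows>= 3
```

View pics/w9.png

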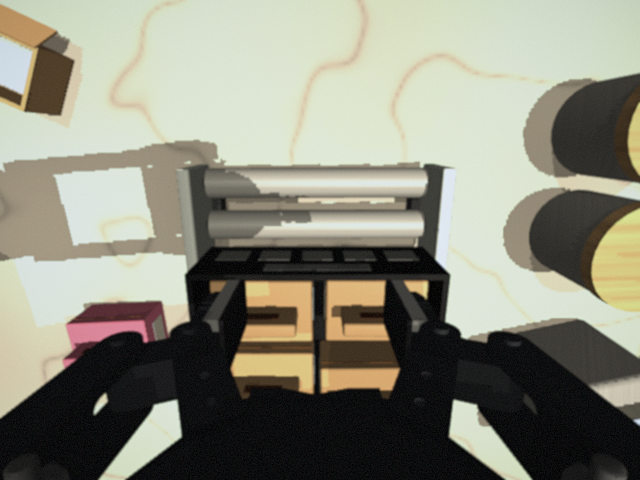

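The wrist view shows the two fingers symmetric about the crate's rear wall at (318,258), over the two free rollers at its back.

```bash
python3 -m handwheel '[[[0.004,0,0.2,0],[0.004,0,0.4,0],[0.004,0,0.6,0],[0.004,0,0.75,0],[0.004,0,0.796,0],[0.004,0,0.796,0],[0.004,0,0.796,0]]]'
python3 -m handwheel '[[[-0.02,0,0,0],[-0.04,0,0,0],[-0.06,0,0,0],[-0.08,0,0,0],[-0.1,0,0,0],[-0.115,0,0,0],[-0.13,0,0,0],[-0.145,0,0,0],[-0.16,0,0,0],[-0.175,0,0,0]]]'
python3 -m handwheel '[[[-0.02,0,0,0],[-0.04,0,0,0],[-0.06,0,0,0],[-0.08,0,0,0],[-0.1,0,0,0],[-0.12,0,0,0],[-0.14,0,0,0],[-0.16,0,0,0],[-0.18,0,0,0],[-0.2,0,0,0]]]'
python3 - <<'E'
from h import *
o=ctrl.get_obs();c=snap('top');W=cloud(c);x,y,z=W[...,0],W[...,1],W[...,2]
m=(z>.127)&(z<.138)&(y>-.4)&(y<.18)&(x>.53)&(x<.735);P=W[m];print(P[:,1].min(),P[:,1].max(),o['eef_pos'])
E
```

```text
time_s: 50.45
eef_pos: [0.6406, 0.1504, 0.1018]
eef_rot: [0.001, 0.72, 0.694, 0.001]
wrist_force: [-0.0, -0.5, 0.3]
opening: 0.706
grasp_force: 0.0
time_s: 51.7
eef_pos: [0.638, 0.1154, 0.0999]
eef_rot: [-0.0, 0.72, 0.694, 0.0]
wrist_force: [1.2, 2.1, -0.7]
opening: 0.705
grasp_force: 0.7
time_s: 52.95
eef_pos: [0.6366, 0.0751, 0.0999]
eef_rot: [0.0, 0.72, 0.694, 0.0]
wrist_force: [1.3, 1.2, -1.2]
opening: 0.7
grasp_force: 0.8
-0.3946773487725845 0.047387598960055295 [0.63659195 0.07513956 0.09991745]
```

```bash
for i in 1; do :; done
python3 -m handwheel '[[[-0.022,0,0,0],[-0.045,0,0,0],[-0.07,0,0,0],[-0.095,0,0,0],[-0.12,0,0,0],[-0.145,0,0,0],[-0.17,0,0,0],[-0.195,0,0,0],[-0.22,0,0,0],[-0.245,0,0,0]]]' | grep -E "pos|wrist"
python3 -m handwheel '[[[-0.025,0,0,0],[-0.05,0,0,0],[-0.075,0,0,0],[-0.1,0,0,0],[-0.125,0,0,0],[-0.15,0,0,0],[-0.175,0,0,0],[-0.2,0,0,0],[-0.225,0,0,0],[-0.25,0,0,0]]]' | grep -E "pos|wrist"
python3 -m handwheel '[[[-0.025,0,0,0],[-0.05,0,0,0],[-0.075,0,0,0],[-0.1,0,0,0],[-0.125,0,0,0],[-0.15,0,0,0],[-0.175,0,0,0],[-0.2,0,0,0],[-0.225,0,0,0],[-0.25,0,0,0]]]' | grep -E "pos|wrist"
python3 - <<'E'
from h import *
o=ctrl.get_obs();print(o['eef_pos'])
snap('top','t5.png')
b=np.array([.6229,-.2855])+.1285*TY;plan([('end',b[0],b[1],.1,87.9)])
E
```

```text
eef_pos: [0.6348, 0.0261, 0.0999]
wrist_force: [-0.1, 1.3, 1.3]
eef_pos: [0.6329, -0.0239, 0.0999]
wrist_force: [1.4, 1.4, 0.3]
eef_pos: [0.631, -0.0738, 0.0999]
wrist_force: [0.9, 0.8, -1.0]
[ 0.63099184 -0.07383212  0.09985844]
end 0 [-0.413, -0.001, -0.001, -0.0] rows>= 2
```

Force stays at about 1.5 N and the path is straight, so I'll continue and slow down near the buffers.

```bash
python3 -m handwheel '[[[-0.025,0,0,0],[-0.05,0,0,0],[-0.075,0,0,0],[-0.1,0,0,0],[-0.125,0,0,0],[-0.15,0,0,0],[-0.175,0,0,0],[-0.2,0,0,0],[-0.225,0,0,0],[-0.25,0,0,0]]]' | grep -E "pos|wrist"
python3 -m handwheel '[[[-0.012,0,0,0],[-0.024,0,0,0],[-0.036,0,0,0],[-0.048,0,0,0],[-0.06,0,0,0],[-0.072,0,0,0],[-0.084,0,0,0],[-0.096,0,0,0],[-0.108,0,0,0],[-0.12,0,0,0]]]' | grep -E "pos|wrist"
python3 -c "
from h import *
snap('wrist','w10.png')"
```

```text
eef_pos: [0.6291, -0.1238, 0.0998]
wrist_force: [-1.0, 1.7, 0.3]
eef_pos: [0.6284, -0.1476, 0.0999]
wrist_force: [-0.1, 1.0, -0.7]
```

View pics/w10.png

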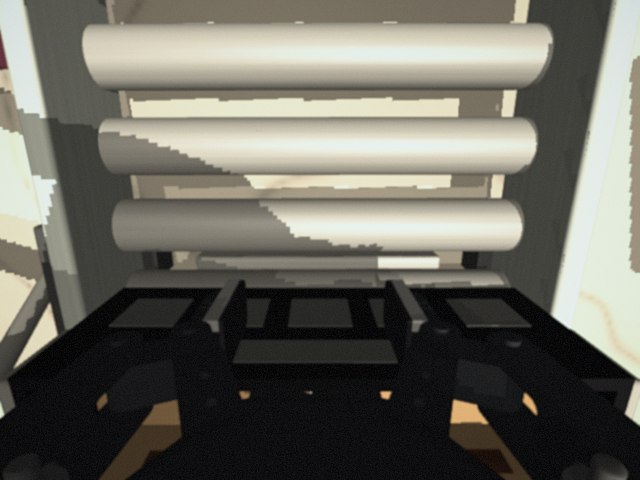

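The wrist view shows the crate's rear wall at (315,320) square to the fingers, and the lowered blade now behind it at (320,262).

```bash
python3 -m handwheel '[[[-0.01,0,0,0],[-0.02,0,0,0],[-0.03,0,0,0],[-0.04,0,0,0]]]' | grep -E "pos|wrist"
python3 -m handwheel '[[[-0.008,0,0,0],[-0.015,0,0,0]]]' | grep -E "pos|wrist"
python3 -m handwheel '[[[-0.008,0,0,0],[-0.015,0,0,0]]]' | grep -E "pos|wrist"
python3 - <<'E'
from h import *
c=snap('top');W=cloud(c);x,y,z=W[...,0],W[...,1],W[...,2]
m=(z>.127)&(z<.140)&(y>-.5)&(y<.18)&(x>.535)&(x<.71);P=W[m]
h,e=np.histogram(P[:,1],bins=np.arange(-.46,-.1,.005));print([(round(a,3),int(n)) for a,n in zip(e,h) if n])
E
```

```text
eef_pos: [0.628, -0.1556, 0.1]
wrist_force: [0.1, 1.3, 0.4]
eef_pos: [0.6279, -0.1577, 0.1]
wrist_force: [1.6, 7.1, 3.5]
eef_pos: [0.6278, -0.1578, 0.1]
wrist_force: [0.2, 18.4, 5.4]
[(np.float64(-0.42), 22), (np.float64(-0.415), 36), (np.float64(-0.41), 6), (np.float64(-0.405), 72), (np.float64(-0.4), 49), (np.float64(-0.395), 8), (np.float64(-0.37), 2), (np.float64(-0.365), 4), (np.float64(-0.36), 21), (np.float64(-0.355), 6), (np.float64(-0.35), 8), (np.float64(-0.31), 1), (np.float64(-0.305), 7), (np.float64(-0.3), 15), (np.float64(-0.29), 1), (np.float64(-0.285), 3), (np.float64(-0.28), 16), (np.float64(-0.215), 4), (np.float64(-0.21), 2), (np.float64(-0.205), 8)]
```

```bash
python3 -m handwheel '[[[0.015,0,0,0],[0.04,0,0,0],[0.12,0,0,0],[0.2,0,0,0],[0.2,0,-0.2,0],[0.2,0,-0.5,0],[0.2,0,-0.8,0],[0.2,0,-0.8,0],[0.2,0,-0.8,0]]]' 0| grep -E "pos|wrist"
python3 - <<'E'
from h import *
plan([lev(-.125,.26,'over'),lev(-.125,.138,'down')])
c=snap('top');W=cloud(c);x,y,z=W[...,0],W[...,1],W[...,2]
m=(z>.127)&(z<.140)&(y>-.4)&(y<.0)&(x>.515)&(x<.73);P=W[m][:,:2].astype(np.float32);print(cv2.minAreaRect(P),P[:,1].max())
E
```

```text
eef_pos: [0.6288, -0.1206, 0.2591]
wrist_force: [-0.2, -0.1, -1.5]
over 0 [-0.38, -0.362, -0.002, 0.524] rows>= 5
over 1 [-0.525, 0.013, -0.002, 0.524] rows>= 5
down 0 [0.0, -0.0, 0.61, 0.0] rows>= 2
((0.6227783560752869, -0.28250381350517273), (0.23515582084655762, 0.2148221731185913), 89.8289794921875) -0.16466798
```

```bash
python3 -m handwheel '[[[-0.1,-0.09,0,0.12],[-0.2,-0.18,0,0.24],[-0.3,-0.27,0,0.36],[-0.38,-0.362,0,0.48],[-0.38,-0.362,0,0.524],[-0.38,-0.362,0,0.524],[-0.38,-0.362,0,0.524]]]' 0| grep -E "pos|wrist"
python3 -m handwheel '[[[-0.13,0,0,0.12],[-0.26,0,0,0.24],[-0.39,0.01,0,0.36],[-0.525,0.013,0,0.48],[-0.525,0.013,0,0.524],[-0.525,0.013,0,0.524],[-0.525,0.013,0,0.524]]]' | grep -E "pos|wrist"
python3 - <<'E'
from h import *
plan([lev(-.125,.26,'adj'),lev(-.125,.138,'down')])
snap('wrist','w11.png')
E
```

```text
eef_pos: [0.5537, -0.1942, 0.2585]
wrist_force: [0.4, -0.3, -0.8]
eef_pos: [0.4791, -0.2677, 0.2596]
wrist_force: [-0.5, 0.9, 0.1]
adj 0 [-0.003, -0.002, -0.002, 0.001] rows>= 1
down 0 [0.0, -0.0, 0.61, -0.0] rows>= 2
```

View pics/w11.png

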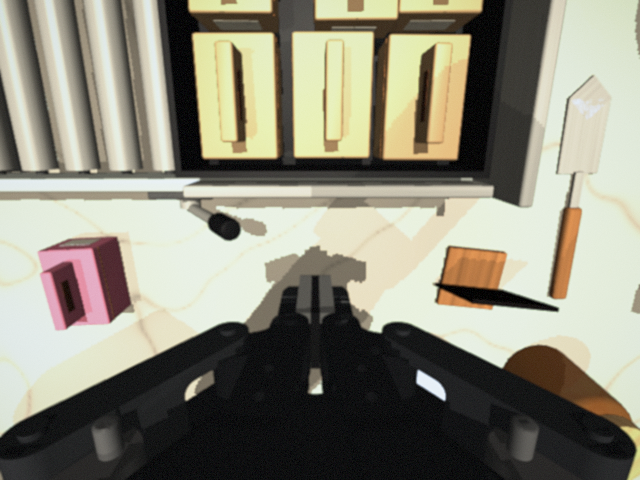

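The wrist view shows the crate home in the bay with its cartons upright. The lever grip at (225,225) is left of the closed fingers at (315,285), so it is on the packing side as intended.

```bash
python3 -m handwheel '[[[0,0,0.2,0],[0,0,0.4,0],[0,0,0.6,0],[0,0,0.612,0],[0,0,0.612,0]]]' | grep -E "pos|wrist"
python3 -m handwheel '[[[0,-0.06,0,0],[0,-0.12,0,0],[0,-0.18,0,0],[0,-0.24,0,0],[0,-0.3,0,0],[0,-0.36,0,0],[0,-0.42,0,0],[0,-0.48,0,0],[0,-0.54,0,0],[0,-0.6,0,0]]]' | grep -E "pos|wrist"
python3 -m handwheel '[[[0,-0.04,0,0],[0,-0.08,0,0],[0,-0.12,0,0],[0,-0.15,0,0],[0,-0.15,0,0]]]' | grep -E "pos|wrist"
python3 -m handwheel '[[[0,-0.015,0,0],[0,-0.03,0,0],[0,-0.03,0,0]]]' | grep -E "pos|wrist"
```

```text
eef_pos: [0.4796, -0.2683, 0.1386]
wrist_force: [0.5, 0.1, 0.2]
eef_pos: [0.4832, -0.1471, 0.1371]
wrist_force: [0.2, -1.5, -0.5]
eef_pos: [0.4846, -0.1175, 0.1375]
wrist_force: [0.8, -0.4, 0.7]
eef_pos: [0.4849, -0.112, 0.1375]
wrist_force: [0.0, -1.7, 0.5]
```

```bash
python3 -m handwheel '[[[0,-0.015,0,0],[0,-0.02,0,0],[0,-0.02,0,0]]]' | grep -E "pos|wrist"
python3 -m handwheel '[[[0,-0.008,0,0],[0,-0.015,0,0],[0,-0.015,0,0]]]' | grep -E "pos|wrist"
python3 -m handwheel '[[[0,-0.008,0,0],[0,-0.008,0,0]]]' | grep -E "pos|wrist"
```

```text
eef_pos: [0.4851, -0.1093, 0.1377]
wrist_force: [-0.7, -6.1, -1.1]
eef_pos: [0.4854, -0.1083, 0.1381]
wrist_force: [-1.6, -14.2, -0.8]
eef_pos: [0.4856, -0.1079, 0.1384]
wrist_force: [-3.3, -19.1, -0.8]
```

Hard stop reached at the mirrored position. I'll back off, retreat and check.

```bash
python3 -m handwheel '[[[0,0.05,0,0],[0,0.15,0,0],[0,0.2,0,0],[0,0.2,-0.3,0],[0,0.2,-0.6,0],[0,0.2,-0.9,0],[0,0.2,-0.9,0]]]' | grep -E "pos|wrist"
python3 -m handwheel '[[[-0.3,0.2,0,0],[-0.5,0.5,0,0],[-0.5,0.8,0,0],[-0.5,0.8,0,0],[-0.5,0.8,0,0],[-0.5,0.8,0,0]]]' | grep -E "pos|wrist|time"
python3 - <<'E'
from h import *
c=snap('top','t9.png');W=cloud(c);x,y,z=W[...,0],W[...,1],W[...,2]
m=(z>.085)&(z<.1)&(y<-.13)&(y>-.16)&(x>.54)&(x<.72);print('blade',m.sum(),np.median(W[m],0).round(4),np.percentile(W[m][:,2],[50,95]))
m=(z>.127)&(z<.140)&(y>-.385)&(y<-.1)&(x>.515)&(x<.73);print('crate rear y',np.percentile(W[m][:,1],[97,100]))
m=(z>.1)&(z<.16)&(x>.42)&(x<.495)&(y>-.25)&(y<0);P=W[m];print('lever',P[np.argsort(P[:,2])][-5:].round(3))
cv2.imwrite('pics/t9c.png',cv2.resize(c['color'][110:330,160:540],None,fx=2.1,fy=2.1,interpolation=cv2.INTER_CUBIC)[:,:,::-1])
E
```

```text
eef_pos: [0.486, -0.145, 0.3234]
wrist_force: [0.1, -0.3, -0.8]
time_s: 68.88
eef_pos: [0.378, -0.2983, 0.3169]
wrist_force: [-0.3, -0.0, -0.2]
blade 121 [ 0.6242 -0.1469  0.0942] [0.09419506 0.09915296]
crate rear y [-0.16689437 -0.16444595]
lever [[ 0.489 -0.088  0.148]
 [ 0.492 -0.085  0.15 ]
 [ 0.483 -0.082  0.151]
 [ 0.483 -0.079  0.153]
 [ 0.489 -0.085  0.153]]
```

View pics/t9c.png

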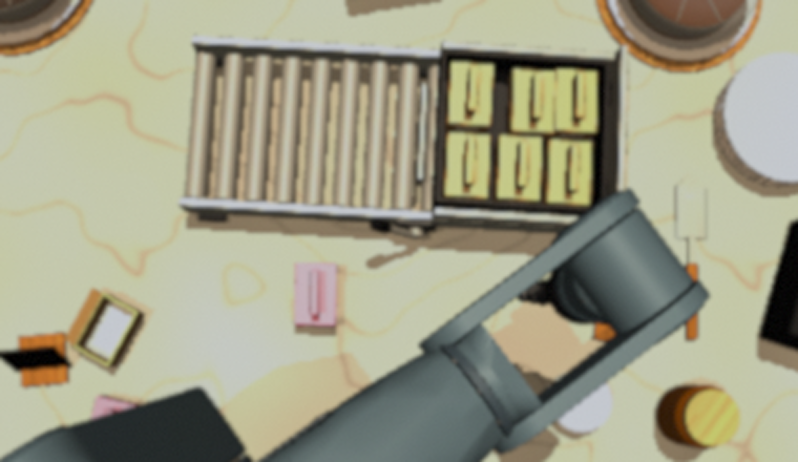

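The top view shows the six cartons in the crate, the crate in the bay, the blade up at crop (424,133) and the lever back at (395,228), with the bystanders where they were. One last check that the crate did not rebound.

Run:
```python
from h import *
import pickle
def rear(c,lo,hi):
    W=cloud(c);x,y,z=W[...,0],W[...,1],W[...,2]
    m=(z>.127)&(z<.140)&(y>lo)&(y<hi)&(x>.515)&(x<.73);r=[]
    for a in (.54,.58,.66,.69):
        q=W[m&(x>a)&(x<a+.03)];q=q[q[:,1]>q[:,1].max()-.008];r.append(np.median(q[:,1]))
    return np.mean(r),np.round(r,4)
a=rear(pickle.load(open('top0.pkl','rb')),.05,.16);b=rear(snap('top'),-.25,-.13)
print(a,b,'centre now',-.0049+(b[0]-a[0]),'bay',-.2855)
```

```text
(np.float64(0.10852792265984543), array([0.1127, 0.1116, 0.1053, 0.1045])) (np.float64(-0.17040325328206132), array([-0.1673, -0.1684, -0.1718, -0.1741])) centre now -0.28383117594190677 bay -0.2855
```

```bash
python3 -c "
from bench import ctrl
print(ctrl.hand_in())"
```

```text
the job is handed in; nothing more can be done
None
```

The job is handed in: all six finished cartons stand upright and unstacked in the crate, which is home against the bay buffers to within measurement error (about 2 mm), the blade is fully up behind it, and nothing else on the counter was moved.

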